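# Weed out the tired bag clips and close up the clip rack

### The arm

A 6-joint arm with a two-finger parallel gripper is mounted at the origin on a cart in front of the work surface, level with it; the furniture and walls round the work are solid. World frame = base frame: x ahead of the robot, y to its left, z up, the work surface at z = 0. Lengths are in m, angles in rad, forces in N, time in s.
With the tool pointing down it reaches from about 0.35 to 0.975 m from the base axis. Payload 4.9 kg.
Tool frame: the origin (TCP) lies on the centre line of the jaws, within the pads' length; the fingertips stand 14 mm ahead of it and the grasp point (between the pads) lies 5 mm behind it; y points along the fingers, z is the direction in which the jaws open and shut, and the axes are right-handed (so a half turn about y gives the same grasp; the last joint's range is limited). The gripper opens to 85 mm and grips with 20 to 120 N. Pads are 22 mm wide; open, the fingers measure 114 mm over their backs; the gripper's body (76 mm by 85 mm) begins 54 mm behind the grasp point. The pads swing forward as they close: fully open they stand 13 mm farther back than shut.
Start: joints at [-1.451, 0.053, 1.613, -0, 1.476, -0.119], TCP at [0.148, -0.607, 0.245] pointing down, gripper open.
Joint ranges: [-3.01, 3.01], [-1.01, 2.22], [0.06, 2.58], [-1.02, 4.17], [0.09, 2.62], [-3.14, 3.14]. Speed limits (rad/s): [2.57, 2.57, 3.14, 3.14, 3.14, 3.14].

### API

Orientations are given as a rotation vector (axis times angle).
In Python, from station import ctrl gives the robot as it stands.
- The arm moves only by the tool servo_tool, never from a script. Its arguments are lists of equal length, an entry for each row: "delta_pos": the shift along the tool's x, y, z in m, a list of three; "dr": the turn, a rotation vector about the tool's x, y, z in degrees, a list of three; "grip": the opening, from 0 (shut) to 1 (fully open). In form: {"delta_pos": [[x, y, z], ...], "dr": [[rx, ry, rz], ...], "grip": [grip, ...]}. A call has 1 to 5 rows; each row shifts and turns the pose as measured when the row begins, along the tool's axes as they then stand; what a row does not reach is not made up. A row lasts 1/8 s, in which the tool goes at most 62.5 mm and 10.7 degrees, less where a joint would pass 70% of its speed; a pose out of reach is approached as far as the arm can. A call is refused whole if a number of a shift passes 0.0625 or a number of a turn 10.7, either way. A call with a gripper value outside its range is refused whole. The fingers move at their own pace and stop on an object; "grip_force" is the grip in N (left out, the last holds). Time passes only in rows, so rows that do not move let the fingers close. It gives the time, the measured TCP pose, the force and the opening at its end, in the units of the state.
- ctrl.get_obs(): the state, without advancing time (a new reading comes with each control period).
- ctrl.get_image(name): name is "scene" or "top"; returns the picture (384x512x3 uint8, red, green, blue); there is no depth.
- ctrl.camera_params(name): a dict with "fovy" (degrees; the focal length in pixels is half the picture's height over the tangent of half this angle, whatever the lens; pixels are square), "cx", "cy" (the principal point, pixels), "eye" and "rotation" of the camera in the world. Camera axes: x right, y down, z forward; pixel columns grow to the right and rows downward; lengths in m; the calibration is good to about 2 mm. A picture is of the moment at which its call begins. camera_params takes no time and is no camera call.
- ctrl.finish_job(): hands the job in, once; it reports no verdict.
Trained networks look in the newest picture that a camera, given by its name, has taken for a name from the list of things; names that differ only in an ending like _2 or _b are one class to them, and where a whole thing is asked for, a point or a joint stands for the part that bears it (a point fixed in the world has none). Each returns a list of dicts, best first, with "score" (0 to 1); they miss things now and then, are a little off and sometimes report something else, mostly with a low value. They report only what shows in the picture. A call takes as long as a camera call. They do not tell look-alikes from the thing itself.
- ctrl.masks_of(camera, label): "pixels" (384x512 bool, what is visible of it) and "extent" ([left, top, right, bottom] in pixels, round what is visible of it).
The state is a dict: "t": time; "q": joint angles; "dq": joint speeds; "effort": joint torques, N m; "tool_pos": TCP position; "tool_rot": TCP orientation; "contact_force": force on the tool from outside, world axes, zero at the start; "wrist_torque": the same for the moment, N m; "opening": finger opening in m.
Only numpy, scipy, OpenCV 4.12 (cv2) and the standard library are available. Lean on these libraries where they do the work, as an engineer would, in place of code of your own. Each camera call takes 0.05 s, during which the arm holds its last target.

### The job

Some loose white bag clips lie on the worktop. Squeeze their handles to feel which have gone weak: put every weak clip in the small open pine box and every firm clip in the tray of the wooden clip rack. When all the clips are sorted, press the wooden keeper rod down into the sprung fork clips at the two ends of the rack until it sits fully home over the clips, and leave the other things on the worktop where they are.

Things in the scene. Friction and masses are not known exactly. Their poses are not given: they have to be found in the camera images.
- clip_a_mid (a point): Bag clip A: white plastic bag clip lying on its side, 72 mm long, 20 mm high, 40 mm across the handles. All clips look alike. Point at its middle, 10 mm above its underside; x axis along the clip to the jaws, z up. The handles are on the -x side, a thumb pad outside each, 22 mm from the point towards -x; pads 39 mm apart over all at rest, about 27 mm fully squeezed. About 40 g. In some starts absent
- clip_b_mid (a point): Bag clip B: shaped as clip A. A weak clip, of any letter, closes fully when its thumb pads are squeezed with about 6 N; a firm one gives only about 1 mm for each 6 N and needs about 60 N to close fully. In some starts absent
- clip_c_mid (a point): Bag clip C: shaped as clip A. A clip's arms turn on an upright pin 8 mm from its point towards +x; point and axes belong to the arm on its +y side, so they turn up to 0.2 rad while it is squeezed. In some starts absent
- clip_d_mid (a point): Bag clip D: shaped as clip A, weak or firm. In some starts absent
- clip_e_mid (a point): Bag clip E: shaped as clip A, weak or firm. In some starts absent
- clip_f_mid (a point): Bag clip F: shaped as clip A, weak or firm. In some starts absent
- rack: fixed wooden clip rack: open tray 242 mm long (x axis), 110 mm wide (y), walls 28 mm high and 6 mm thick, floor 6 mm; on a post at the middle of each end, 128 mm from the centre along x and -x, a fork clip 14 mm wide along x, open upwards, with a fixed wooden prong on its -y side and a grey sprung hinged jaw on its +y side; 80 mm high over all. Origin: centre of the underside; z up
- rack_seat (a point): the point midway between the two forks where the middle of the rod's axis lies when the rod is fully home: 52 mm above the worktop, over the tray's centre. Axes as the rack's: the seated rod lies along x. Pushing the rod home takes about 5 to 10 N at each fork; the jaws then snap back over it
- rod_mid (a point): wooden keeper rod: a round dowel 12 mm thick and 330 mm long over all, with a 24 mm square block, 20 mm long, on each end that keeps it from rolling. Point at the middle of its length, on its axis, 12 mm above the worktop as it lies; x axis along the rod. Mass about 70 g. Either end may go either way
- jaw_0 (a joint): sprung jaw of the fork at the rack's -x end: 0 closed (at rest), grows as it is pushed outwards (rad), about 0.15 as the rod passes; the fork's mouth is about 30 mm wide at its top
- jaw_1 (a joint): sprung jaw of the fork at the rack's +x end, as jaw_0
- box: small open pine box for the weak clips, fixed: 95 mm wide (x axis), 160 mm long (y axis), 50 mm high, walls 8 to 9 mm thick, floor 6 mm. Origin: centre of its underside, on the worktop; z up. Bystanders to leave alone: egg timer, teaspoon and sardine tin along the front edge of the worktop (none over 62 mm high), a tape roll at the front right
Things that resemble listed ones, but are neither listed nor needed, are in the scene too. What is shaped like the part that bears clip_a_mid but green is not meant. Leave any black look-alike of the part that bears clip_e_mid alone.

How it is judged:
By the outcome, as a careful person would: the job done as asked, in the order asked, and still so for the second after the job is handed in, with the robot touching nothing.
Of clip_a, clip_b, clip_c, clip_d, clip_e, clip_f only 4 to 6 are there at a start; the rules pass over those that are not, and their reading is None.
At some moment in a run one of clip_a, clip_b, clip_c, clip_d, clip_e, clip_f, rod may be knocked a few centimetres aside while the robot is not near it.
Once in a run the grip may slacken for a moment while it holds something.
It also fails if it takes over 210 s, if anything falls off the work surface, if the arm or the gripper's body presses on something with over 40 N, if the wrist force passes 120 N, or if a joint passes its speed limit or range.

## Working session

There is one attempt and no reset: what is moved stays moved. The work goes in short steps, Python scripts to look and compute and a tool call to move; the robot and the scene stay as the last step left them, time stands still between calls to the robot, and variables do not carry over. Pictures are saved under pics/ and viewed, and the job is handed in when it is done.

Besides the shell and the picture viewer there is one more tool, called after "Call:" by a JSON object that holds its "fn" and its "kwargs", one argument or row to a line. servo_tool: Moves the arm, as the interface text tells. Its arguments: {"type":"object","properties":{"delta_pos":{"type":"array","items":{"type":"array","items":{"type":"number"}}},"dr":{"type":"array","items":{"type":"array","items":{"type":"number"}}},"grip":{"type":"array","items":{"type":"number"}},"grip_force":{"type":"number"}},"required":["delta_pos","dr","grip"]}

```bash
ls; mkdir -p pics
python3 - <<'E'
from station import ctrl
import cv2,json
for n in ("scene","top"):
    im=ctrl.get_image(n); cv2.imwrite(f"pics/{n}0.png",im[:,:,::-1]); print(n,ctrl.camera_params(n))
o=ctrl.get_obs(); print(o)
E
```

```text
pics
scene {'fovy': 44.35048704499051, 'cx': 265.0454249180042, 'cy': 199.34692858460085, 'eye': array([-0.23809945,  0.56420856,  0.8549035 ]), 'rotation': array([-1.10794449,  2.30783926, -1.0552651 ])}
top {'fovy': 47.861647234175784, 'cx': 247.10417640780776, 'cy': 192.40983373505088, 'eye': array([0.40960326, 0.02217252, 1.19657233]), 'rotation': array([-2.1768672 ,  2.21135537, -0.14672694])}
{'t': 0.1, 'q': array([-1.45101616e+00,  5.33328525e-02,  1.61419992e+00,  2.60272298e-05,
        1.47599689e+00, -1.19000902e-01]), 'dq': array([ 0.00140808,  0.00050573, -0.0032887 ,  0.00131376,  0.00113463,
        0.00184785]), 'effort': array([ 7.18236006e-04, -3.94906104e+01, -3.71365464e+01, -5.70278289e-06,
        3.94873510e-03, -7.34850516e-06]), 'tool_pos': array([ 0.14776398, -0.60671158,  0.24413406]), 'tool_rot': array([-0.25124847,  2.0967034 , -2.09261691]), 'contact_force': array([ 0.24818314, -0.53920495, -0.73293488]), 'wrist_torque': array([-0.01971408,  0.00600719, -0.01555192]), 'opening': 0.08509889476937782}
```

View pics/scene0.png

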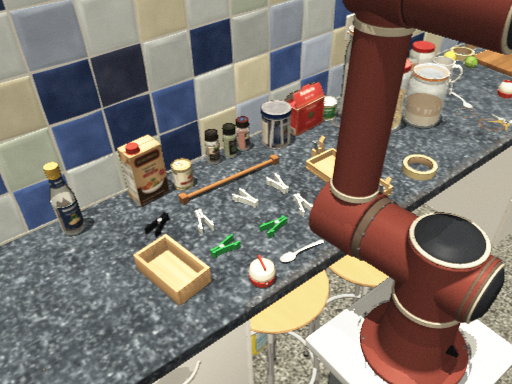

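View pics/top0.png

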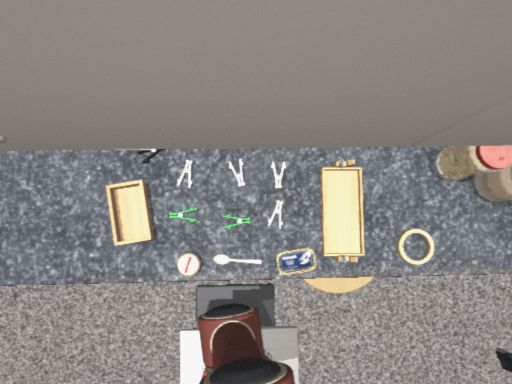

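Scene: white clips are at (204,219), (245,198), (277,183) and (301,202). Look-alikes are the green ones at (225,245) and (273,225) and the black one at (157,222). The rod runs from (183,195) to (277,160). In the top view an overhang hides the back strip.

```bash
cat > h.py <<'E'
import numpy as np, cv2
from scipy.spatial.transform import Rotation as R
from station import ctrl
_p={}
def P(n):
    if n not in _p:
        p=ctrl.camera_params(n); f=192/np.tan(np.radians(p['fovy'])/2)
        _p[n]=(f,p['cx'],p['cy'],np.array(p['eye']),R.from_rotvec(p['rotation']).as_matrix())
    return _p[n]
def back(n,uv,z):
    f,cx,cy,e,M=P(n); uv=np.atleast_2d(uv).astype(float)
    d=np.c_[(uv[:,0]-cx)/f,(uv[:,1]-cy)/f,np.ones(len(uv))]@M.T
    return e+d*((z-e[2])/d[:,2])[:,None]
def proj(n,X):
    f,cx,cy,e,M=P(n); c=(np.atleast_2d(X)-e)@M
    return np.c_[cx+f*c[:,0]/c[:,2],cy+f*c[:,1]/c[:,2]]
def crop(n,im,u0,v0,u1,v1,s,name):
    cv2.imwrite(f"pics/{name}.png",cv2.resize(im[v0:v1,u0:u1,::-1],None,fx=s,fy=s,interpolation=cv2.INTER_CUBIC))
E
python3 - <<'E'
from h import *
t=ctrl.get_image("top");s=ctrl.get_image("scene")
f,cx,cy,e,M=P("top"); print("top axes",M.round(2).tolist(),f)
crop("top",t,100,140,400,280,2.6,"topc"); crop("scene",s,130,130,430,300,2.6,"scenec")
for cam in ("top","scene"):
  for l in ("clip_a_mid","rod_mid","rack","box"):
    for d in ctrl.masks_of(cam,l):
        v,u=np.nonzero(d['pixels']); z=0.01 if 'clip' in l else 0.012 if 'rod' in l else 0.025
        print(cam,l,round(d['score'],2),np.round(d['extent']),len(u),back(cam,[u.mean(),v.mean()],z)[0].round(3), im_mean:= (t if cam=='top' else s)[v,u].mean(0).round())
E
```

```text
top axes [[-0.02, -1.0, 0.09], [-1.0, 0.01, -0.04], [0.04, -0.09, -0.99]] 432.64410277012956
top clip_a_mid 0.68 [267. 201. 285. 230.] 168 [ 0.458 -0.11   0.01 ] [227. 228. 228.]
top rack 0.84 [319. 157. 369. 261.] 3948 [ 0.462 -0.288  0.025] [234. 223. 176.]
top box 0.72 [105. 180. 157. 244.] 2369 [0.469 0.287 0.025] [219. 203. 160.]
top box 0.44 [270. 164. 285. 190.] 162 [ 0.566 -0.113  0.025] [228. 228. 228.]
scene clip_a_mid 0.67 [260. 215. 286. 240.] 281 [0.444 0.006 0.01 ] [ 66. 141.  76.]
scene clip_a_mid 0.65 [211. 232. 242. 259.] 295 [0.459 0.142 0.01 ] [ 62. 136.  72.]
scene clip_a_mid 0.59 [296. 193. 314. 219.] 199 [ 0.459 -0.109  0.01 ] [205. 204. 192.]
scene rod_mid 0.88 [180. 151. 276. 200.] 604 [ 0.675 -0.018  0.012] [162. 114.  72.]
scene rack 0.58 [306. 136. 395. 193.] 956 [ 0.517 -0.283  0.025] [198. 174. 122.]
scene box 0.94 [133. 232. 216. 308.] 3230 [0.464 0.287 0.025] [203. 178. 129.]
```

```bash
ls pics
```

```text
scene0.png
scenec.png
top0.png
topc.png
```

View pics/topc.png

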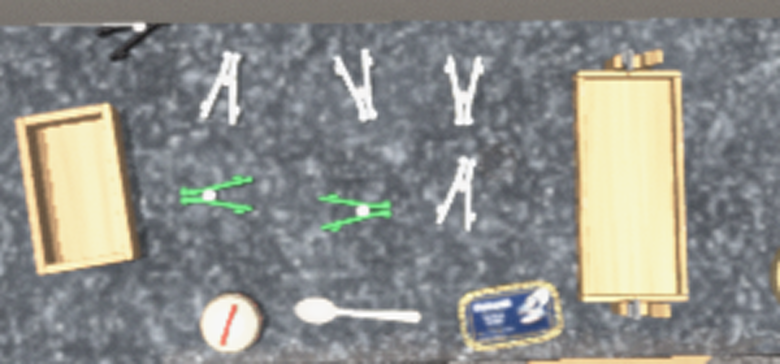

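View pics/scenec.png

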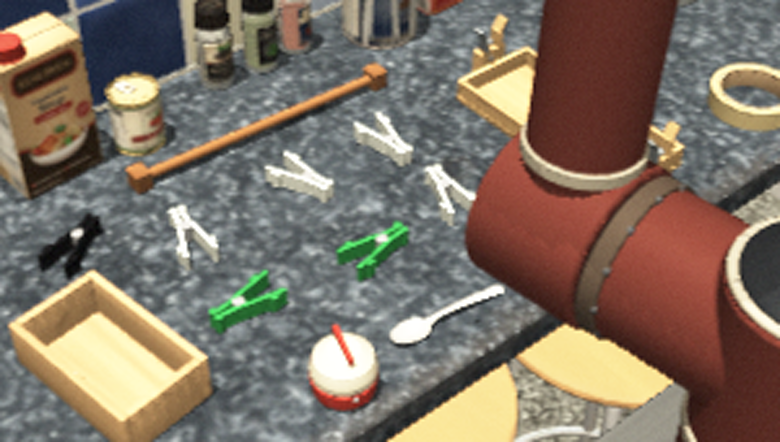

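```bash
cat >> h.py <<'E'
def clips(tag=None):
    t=ctrl.get_image("top"); hsv=cv2.cvtColor(t,cv2.COLOR_RGB2HSV)
    m=((hsv[:,:,2]>165)&(hsv[:,:,1]<45)).astype(np.uint8); m[:150]=0; m[245:]=0;m[:,:155]=0;m[:,316:]=0
    n,lab,st,_=cv2.connectedComponentsWithStats(m,connectivity=8); out=[]
    for i in range(1,n):
        if st[i,4]<60: continue
        v,u=np.nonzero(lab==i); w=back("top",np.c_[u,v],0.016)[:,:2]; c=w.mean(0)
        a=np.linalg.svd(w-c,full_matrices=False)[2]; ax=a[0]; s=(w-c)@ax; l=(w-c)@a[1]
        mid=(s.max()+s.min())/2
        wp=np.ptp(l[s>mid+.012]); wm=np.ptp(l[s<mid-.012])
        if wp>wm: ax=-ax; mid=-mid
        C=c+mid*ax; yaw=np.degrees(np.arctan2(ax[1],ax[0])); H=C-0.022*ax
        out.append((C,yaw,H)); print("clip px",st[i,:5].tolist(),"mid",C.round(3),"jaw dir deg",yaw.round(1),"len",np.ptp(s).round(3),"wid",round(wp,3),round(wm,3),"handles",H.round(3))
    if tag: cv2.imwrite(f"pics/{tag}.png",t[:,:,::-1])
    return out
def go(x,y,z,yaw=None,rows=True):
    """tool-frame step to target. yaw = deg of the opening axis (tool z) in world, mod 180"""
    o=ctrl.get_obs(); p=o['tool_pos']; Rm=R.from_rotvec(o['tool_rot']).as_matrix()
    cur=np.degrees(np.arctan2(Rm[1,2],Rm[0,2])); 
    if yaw is None: yaw=cur
    d=(yaw-cur+90)%180-90; th=np.radians(cur+d)
    Z=np.array([np.cos(th),np.sin(th),0]); Y=np.array([0,0,-1.]); X=np.cross(Y,Z); T=np.c_[X,Y,Z]
    dp=Rm.T@(np.array([x,y,z])-p); dr=np.degrees(R.from_matrix(Rm.T@T).as_rotvec())
    print("t",round(o['t'],2),"pos",p.round(4),"openyaw",cur.round(1),"q",o['q'].round(2),"open",round(o['opening'],4),"F",o['contact_force'].round(1))
    print("  total dpos mm",(dp*1000).round(1),"dr",dr.round(1),"rows>=",int(np.ceil(max(abs(dp).max()/.0625,abs(dr).max()/10.7))))
E
python3 - <<'E'
from h import *
# overhang: scene top edge rays at wall; edge in top
for u in (5,150,300,500):
    print(u, back("top",[u,148],0)[0].round(3), back("top",[u,148],.5)[0].round(3))
f,cx,cy,e,M=P("scene")
for u in (0,100,200,300,400):
    d=M@np.array([(u-cx)/f,(0-cy)/f,1]); k=(0.85-e[0])/d[0]; print("scene top edge at x=.85:",(e+k*d).round(3))
for uv in [(60,180),(130,152),(250,100)]:
    pass
cl=clips()
# rod ends/blocks in scene
for d in ctrl.masks_of("scene","rod_mid")[:1]:
    v,u=np.nonzero(d['pixels']); w=back("scene",np.c_[u,v],0.012)[:,:2]; c=w.mean(0);a=np.linalg.svd(w-c,full_matrices=False)[2][0]; s=(w-c)@a
    print("rod",c,a,s.min(),s.max(),c+a*(s.max()+s.min())/2)
go(0.3,-0.3,0.25,90)
E
```

```text
5 [0.651 0.633 0.   ] [0.55  0.378 0.5  ]
150 [0.647 0.239 0.   ] [0.548 0.148 0.5  ]
300 [ 0.643 -0.181  0.   ] [ 0.545 -0.096  0.5  ]
500 [ 0.637 -0.759  0.   ] [ 0.542 -0.433  0.5  ]
scene top edge at x=.85: [0.85  0.376 0.551]
scene top edge at x=.85: [0.85  0.176 0.51 ]
scene top edge at x=.85: [ 0.85  -0.082  0.457]
scene top edge at x=.85: [ 0.85  -0.43   0.386]
scene top edge at x=.85: [ 0.85  -0.923  0.284]
clip px [227, 157, 18, 30, 197] mid [ 0.578 -0.001] jaw dir deg -162.4 len 0.088 wid 0.031 0.04 handles [0.599 0.006]
clip px [177, 159, 16, 29, 211] mid [0.573 0.139] jaw dir deg -12.0 len 0.078 wid 0.042 0.019 handles [0.551 0.144]
clip px [271, 161, 17, 27, 188] mid [ 0.568 -0.115] jaw dir deg 173.3 len 0.075 wid 0.019 0.044 handles [ 0.59  -0.118]
clip px [263, 200, 21, 29, 196] mid [ 0.461 -0.107] jaw dir deg -20.8 len 0.079 wid 0.058 0.019 handles [ 0.441 -0.099]
rod [ 0.67440983 -0.02195139] [0.04466757 0.99900191] -0.1795997523074686 0.16568892090684972 [ 0.67409915 -0.02889987]
t 0.7 pos [ 0.1478 -0.6073  0.2453] openyaw -76.3 q [-1.45  0.05  1.61  0.    1.48 -0.12] open 0.0855 F [-0.6  0.6  1. ]
  total dpos mm [-220.5   -4.7 -262.5] dr [-0.  13.7 -0. ] rows>= 5
```

Run:
```python
from h import *
go(0.44,-0.1,0.15,69)
```

```text
t 0.7 pos [ 0.1478 -0.6073  0.2453] openyaw -76.3 q [-1.45  0.05  1.61  0.    1.48 -0.12] open 0.0855 F [-0.6  0.6  1. ]
  total dpos mm [-403.9   95.3 -423.8] dr [-0.  34.7 -0. ] rows>= 7
```

Call:
{"fn": "servo_tool", "kwargs": {
  "delta_pos": [
    [-0.04,0.005,-0.042],
    [-0.04,0.005,-0.042],
    [-0.04,0.005,-0.042],
    [-0.04,0.005,-0.042],
    [-0.04,0.005,-0.042]
  ],
  "dr": [
    [0,0,0],
    [0,0,0],
    [0,0,0],
    [0,0,0],
    [0,0,0]
  ],
  "grip": [1,1,1,1,1],
  "grip_force": 20
}}

```text
t: 1.32
tool_pos: [0.2949, -0.3527, 0.2201]
tool_rot: [-0.242, 2.095, -2.101]
contact_force: [-0.0, -0.0, -0.2]
opening: 0.0854
```

Run:
```python
from h import *
go(0.44,-0.1,0.15,69)
```

```text
t 1.32 pos [ 0.2949 -0.3527  0.2201] openyaw -76.7 q [-1.04 -0.35  2.01  0.    1.47  0.3 ] open 0.0854 F [-0.  -0.  -0.2]
  total dpos mm [-199.1   69.7 -212.8] dr [-0.1 34.3 -0.1] rows>= 4
```

Call:
{"fn": "servo_tool", "kwargs": {
  "delta_pos": [
    [-0.04,0.013,-0.042],
    [-0.04,0.013,-0.042],
    [-0.04,0.013,-0.042],
    [-0.04,0.013,-0.042],
    [-0.04,0.013,-0.042]
  ],
  "dr": [
    [0,0,0],
    [0,0,0],
    [0,0,0],
    [0,0,0],
    [0,0,0]
  ],
  "grip": [1,1,1,1,1]
}}

```text
t: 1.95
tool_pos: [0.4463, -0.0951, 0.156]
tool_rot: [-0.232, 2.085, -2.106]
contact_force: [0.4, -0.6, -0.6]
opening: 0.0851
```

Call:
{"fn": "servo_tool", "kwargs": {
  "delta_pos": [
    [0,0,0],
    [0,0,0],
    [0,0,0],
    [0,0,0]
  ],
  "dr": [
    [0,9,0],
    [0,9,0],
    [0,9,0],
    [0,7,0]
  ],
  "grip": [1,1,1,1]
}}

```text
t: 2.45
tool_pos: [0.4472, -0.0895, 0.1549]
tool_rot: [-0.391, -2.016, 2.028]
contact_force: [0.5, -0.5, 0.7]
opening: 0.0857
```

Run:
```python
from h import *
s=ctrl.get_image("scene");t=ctrl.get_image("top")
crop("scene",s,130,100,512,300,2,"s1"); crop("top",t,80,140,380,290,2.6,"t1")
go(0.44,-0.1,0.10,69)
```

```text
t 2.55 pos [ 0.4472 -0.0896  0.1549] openyaw -111.1 q [-0.36 -0.3   2.09 -0.    1.34  1.58] open 0.0856 F [-0.5  0.6  0.6]
  total dpos mm [ 3.6 54.9 12.1] dr [-0.2 -0.1 -0.6] rows>= 1
```

View pics/s1.png

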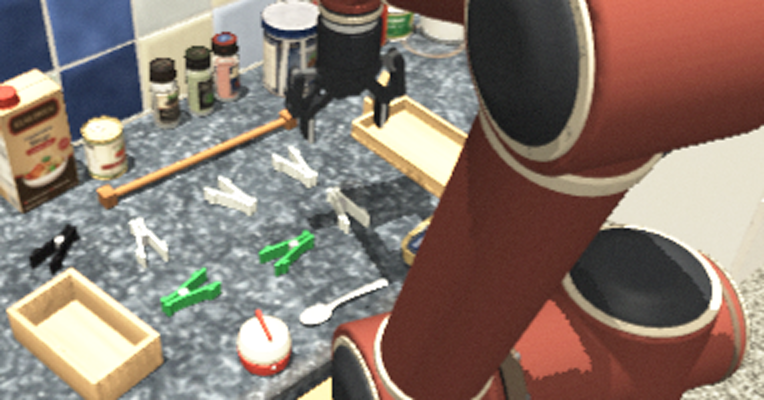

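View pics/t1.png

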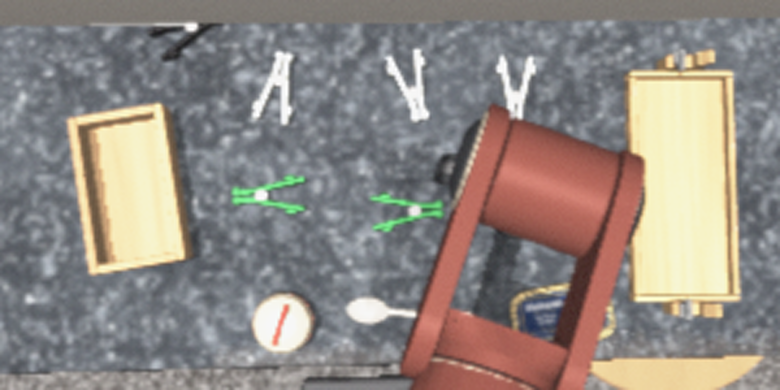

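Call:
{"fn": "servo_tool", "kwargs": {
  "delta_pos": [
    [0.002,0.035,0.006],
    [0.002,0.035,0.006],
    [0,0.035,0],
    [0,0.02,0]
  ],
  "dr": [
    [0,0,0],
    [0,0,0],
    [0,0,0],
    [0,0,0]
  ],
  "grip": [0.85,0.85,0.85,0.85]
}}

```text
t: 3.05
tool_pos: [0.4433, -0.1021, 0.0304]
tool_rot: [-0.387, -2.027, 2.042]
contact_force: [0.2, -0.1, 0.7]
opening: 0.0724
```

Run:
```python
from h import *
s=ctrl.get_image("scene")
crop("scene",s,230,130,380,240,5,"s2")
go(0.441,-0.099,0.018,69)
```

```text
t 3.1 pos [ 0.4418 -0.1015  0.0283] openyaw -110.5 q [-0.39 -0.13  2.18 -0.    1.07  1.54] open 0.0729 F [-2.4  0.6 -0.8]
  total dpos mm [ 1.8 10.3 -2.1] dr [-0.2  0.5 -0.9] rows>= 1
```

View pics/s2.png

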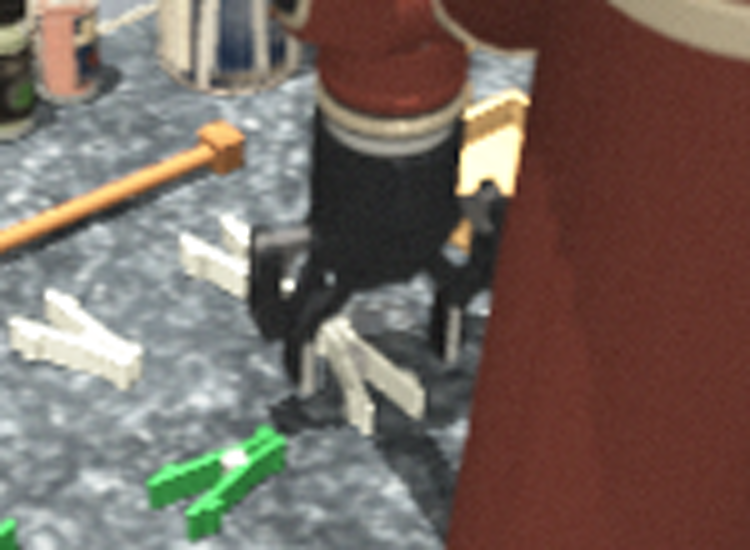

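Run:
```python
from h import *
print("narrow",back("scene",[297,196],.02),"wide",back("scene",[[302,213],[313,208]],.02))
print("fingers",back("scene",[[291,208],[320,202]],.022).round(3))
o=ctrl.get_obs(); Rm=R.from_rotvec(o['tool_rot']).as_matrix()
for s in(-1,1):
  X=o['tool_pos']+Rm[:,2]*s*o['opening']/2; X[2]=.022; print(X.round(3),proj("scene",X).round(1))
print(proj("scene",[[.461,-.107,.02],[.441,-.099,.02]]))
```

```text
narrow [[ 0.48469472 -0.11271176  0.02      ]] wide [[ 0.42440338 -0.07703123  0.02      ]
 [ 0.42072181 -0.11297987  0.02      ]]
fingers [[ 0.456 -0.066  0.022]
 [ 0.425 -0.143  0.022]]
[ 0.455 -0.067  0.022] [[291.7 208. ]]
[ 0.429 -0.136  0.022] [[317.1 202.3]]
[[301.21522546 201.24387177]
 [303.97720479 206.27433704]]
```

Call:
{"fn": "servo_tool", "kwargs": {
  "delta_pos": [
    [0.002,0.011,-0.002],
    [0,0.0,0],
    [0,0.0,0],
    [0,0,0],
    [0,0,0]
  ],
  "dr": [
    [0,0,0],
    [0,0,0],
    [0,0,0],
    [0,0,0],
    [0,0,0]
  ],
  "grip": [0.85,0,0,0,0],
  "grip_force": 20
}}

```text
t: 3.72
tool_pos: [0.4432, -0.0998, 0.02]
tool_rot: [-0.386, -2.029, 2.045]
contact_force: [0.6, -0.1, -0.4]
opening: 0.0356
```

Call:
{"fn": "servo_tool", "kwargs": {
  "delta_pos": [
    [0,0,0],
    [0,0,0]
  ],
  "dr": [
    [0,0,0],
    [0,0,0]
  ],
  "grip": [0,0]
}}

```text
t: 3.98
tool_pos: [0.4434, -0.0999, 0.0204]
tool_rot: [-0.387, -2.029, 2.045]
contact_force: [0.2, 0.3, -0.7]
opening: 0.0354
```

Run:
```python
from h import *
s=ctrl.get_image("scene")
crop("scene",s,230,130,380,240,5,"s3")
go(0.441,-0.099,0.12,69)
```

```text
t 4.03 pos [ 0.4434 -0.0999  0.0204] openyaw -110.3 q [-0.38 -0.11  2.18 -0.    1.05  1.54] open 0.035 F [ 0.4  0.3 -0.4]
  total dpos mm [  0.3 -99.7   0.4] dr [-0.2  0.7 -1.3] rows>= 2
```

View pics/s3.png

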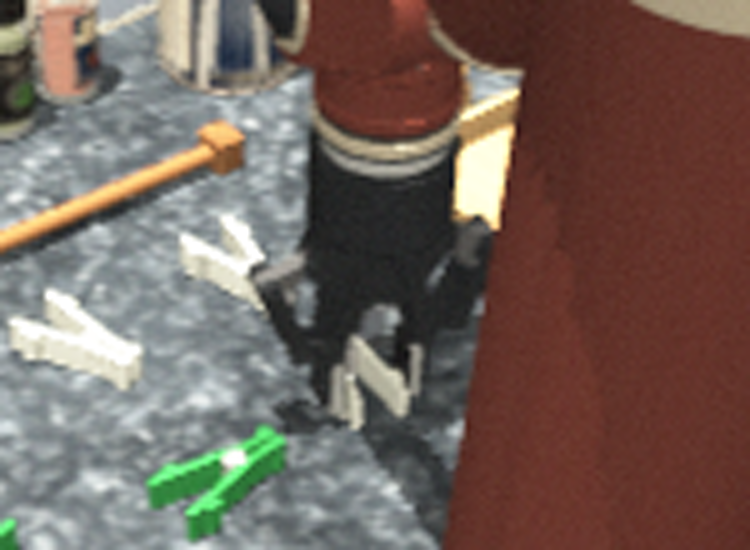

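Run:
```python
from h import *
def q(pts,z):
    w=back("top",np.array(pts)/2.6+[100,140],z)[:,:2]; print(w.round(3).tolist(),"c",w.mean(0).round(4))
    e=(w[0]+w[1]-w[2]-w[3])/2; print("long",np.linalg.norm(e),np.degrees(np.arctan2(e[1],e[0])),"short",np.linalg.norm((w[0]+w[2]-w[1]-w[3])/2))
q([(576,71),(683,72),(581,299),(688,299)],.028)
q([(17,118),(110,103),(38,273),(134,260)],.05)
t=ctrl.get_image("top"); crop("top",t,300,140,400,280,5,"rack"); crop("top",t,90,170,170,260,6,"box")
```

```text
[[0.583, -0.234], [0.581, -0.348], [0.344, -0.231], [0.342, -0.344]] c [ 0.4625 -0.2892]
long 0.23885219083294226 -0.9176950155904577 short 0.11343721300094727
[[0.538, 0.343], [0.552, 0.25], [0.382, 0.32], [0.393, 0.225]] c [0.4665 0.2846]
long 0.1595131640438063 8.509081943723151 short 0.09506839450523497
```

View pics/rack.png

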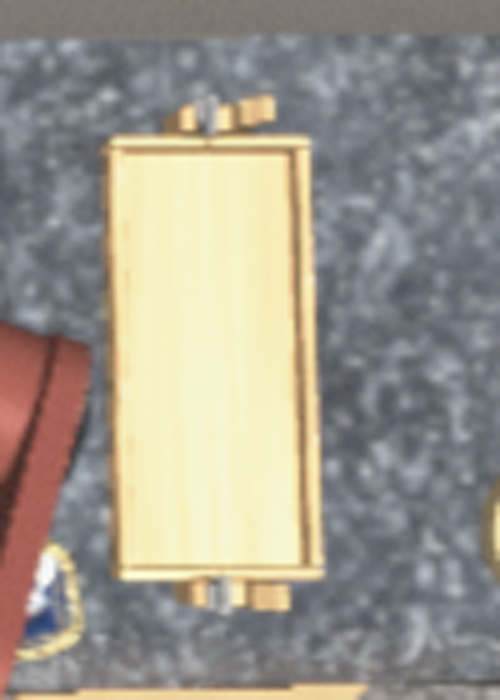

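View pics/box.png

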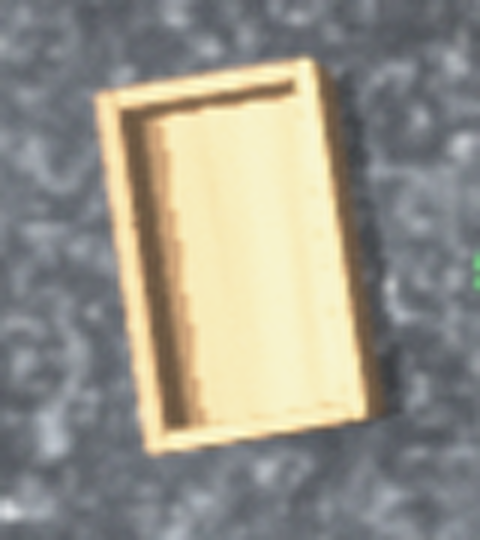

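Opening is 35 mm at 20 N, so this clip is firm and goes to the rack. I'll raise the grip force and lift.

Call:
{"fn": "servo_tool", "kwargs": {
  "delta_pos": [
    [0,0,0],
    [0,-0.045,0],
    [0,-0.045,0],
    [0,0,0]
  ],
  "dr": [
    [0,0,0],
    [0,0,0],
    [0,0,0],
    [0,10,0]
  ],
  "grip": [0,0,0,0],
  "grip_force": 35
}}

```text
t: 4.58
tool_pos: [0.4406, -0.0984, 0.1117]
tool_rot: [-0.545, -1.922, 1.933]
contact_force: [0.4, -0.6, -1.2]
opening: 0.032
```

Call:
{"fn": "servo_tool", "kwargs": {
  "delta_pos": [
    [0,0,0],
    [0,0,0],
    [0,0,0],
    [0,0,0],
    [0,0,0]
  ],
  "dr": [
    [0,10,0],
    [0,10,0],
    [0,10,0],
    [0,10,0],
    [0,10,0]
  ],
  "grip": [0,0,0,0,0]
}}

```text
t: 5.2
tool_pos: [0.4407, -0.0985, 0.1124]
tool_rot: [-1.164, -1.315, 1.309]
contact_force: [-0.5, 0.0, -0.2]
opening: 0.0319
```

Run:
```python
from h import *
go(0.5275,-0.268,0.11,-179)
```

```text
t 5.2 pos [ 0.4407 -0.0985  0.1124] openyaw -172.3 q [-0.38 -0.27  2.14 -0.    1.25  2.63] open 0.0319 F [-0.5  0.  -0.2]
  total dpos mm [-179.6    5.7  -63.2] dr [ 1.   6.7 -0.7] rows>= 3
```

Call:
{"fn": "servo_tool", "kwargs": {
  "delta_pos": [
    [0,0,0],
    [-0.042,0.001,-0.021],
    [-0.042,0.001,-0.021],
    [-0.042,0,-0.021],
    [-0.042,0,-0.021]
  ],
  "dr": [
    [0,6.7,0],
    [0,0,0],
    [0,0,0],
    [0,0,0],
    [0,0,0]
  ],
  "grip": [0,0,0,0,0]
}}

```text
t: 5.82
tool_pos: [0.528, -0.2669, 0.112]
tool_rot: [-1.22, -1.229, 1.22]
contact_force: [0.1, 0.3, 0.2]
opening: 0.0322
```

Run:
```python
from h import *
s=ctrl.get_image("scene")
crop("scene",s,230,90,430,220,4,"s4")
go(0.5275,-0.268,0.029,-179)
```

```text
t 5.88 pos [ 0.5301 -0.272   0.1127] openyaw -179.2 q [-0.6   0.09  1.81 -0.    1.22  2.53] open 0.0322 F [-1.8 -3.2  1.9]
  total dpos mm [ 5.2 83.6  4.1] dr [ 1.1 -0.2 -0.8] rows>= 2
```

View pics/s4.png

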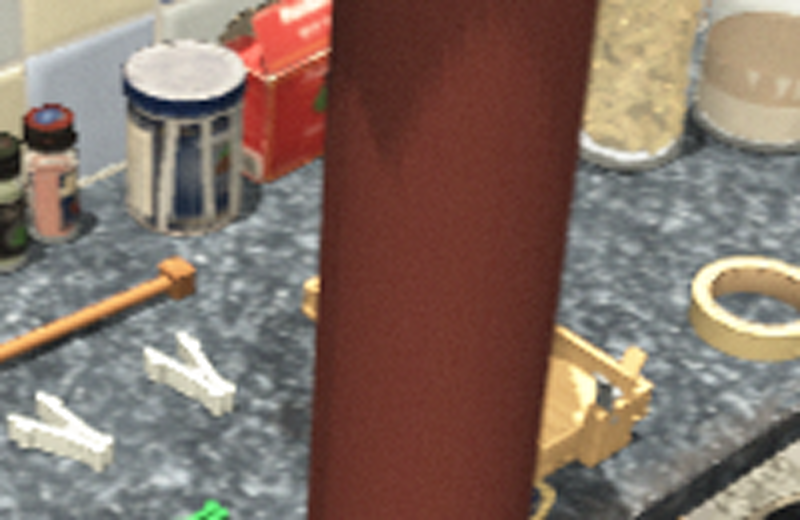

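Call:
{"fn": "servo_tool", "kwargs": {
  "delta_pos": [
    [0.005,0.02,0.003],
    [0,0.032,0],
    [0,0.026,0],
    [0,0.004,0],
    [0,0,0]
  ],
  "dr": [
    [0,0,0],
    [0,0,0],
    [0,0,0],
    [0,0,0],
    [0,0,0]
  ],
  "grip": [0,0,0,0,0]
}}

```text
t: 6.5
tool_pos: [0.5296, -0.2702, 0.0289]
tool_rot: [-1.229, -1.226, 1.219]
contact_force: [0.6, 0.0, 0.2]
opening: 0.0317
```

Run:
```python
from h import *
go(0.5275,-0.268,0.029,-179)
```

```text
t 6.5 pos [ 0.5296 -0.2702  0.0289] openyaw -179.3 q [-0.6   0.2   1.85 -0.    1.08  2.53] open 0.0317 F [0.6 0.  0.2]
  total dpos mm [ 2.2 -0.2  2. ] dr [ 1.2 -0.3 -0.8] rows>= 1
```

Call:
{"fn": "servo_tool", "kwargs": {
  "delta_pos": [
    [0,0,0],
    [0,0,0],
    [0,-0.03,0],
    [0,-0.05,0],
    [0,-0.01,0]
  ],
  "dr": [
    [0,0,0],
    [0,0,0],
    [0,0,0],
    [0,0,0],
    [0,-10,0]
  ],
  "grip": [0.55,0.55,0.55,0.55,0.7],
  "grip_force": 20
}}

```text
t: 7.12
tool_pos: [0.529, -0.2696, 0.1253]
tool_rot: [-1.144, -1.357, 1.353]
contact_force: [0.5, -0.1, 1.4]
opening: 0.0595
```

Call:
{"fn": "servo_tool", "kwargs": {
  "delta_pos": [
    [0.05,0,-0.01],
    [0.05,0,-0.02],
    [0.04,0,-0.03],
    [0,0,0],
    [0,0,0]
  ],
  "dr": [
    [0,-10,0],
    [0,-10,0],
    [0,-10,0],
    [0,-10,0],
    [0,-10,0]
  ],
  "grip": [0.8,0.85,0.85,0.85,0.85]
}}

```text
t: 7.75
tool_pos: [0.54, -0.1119, 0.1323]
tool_rot: [-0.529, -1.96, 1.985]
contact_force: [-0.4, 0.6, -0.1]
opening: 0.0725
```

Run:
```python
from h import *
t=ctrl.get_image("top"); crop("top",t,80,140,380,290,2.6,"t2")
s=ctrl.get_image("scene"); crop("scene",s,130,90,430,270,2.6,"s5")
clips()
go(0.59,-0.118,0.08,83)
```

```text
clip px [226, 156, 19, 31, 204] mid [ 0.579 -0.   ] jaw dir deg -162.6 len 0.09 wid 0.031 0.042 handles [0.6   0.006]
clip px [176, 159, 17, 29, 221] mid [0.573 0.139] jaw dir deg -12.0 len 0.079 wid 0.042 0.02 handles [0.551 0.144]
t 7.9 pos [ 0.5397 -0.1126  0.1319] openyaw -118.0 q [-0.34 -0.05  1.92 -0.01  1.23  1.72] open 0.0729 F [-0.1 -0.4  0.4]
  total dpos mm [-44.3  54.1 -18.8] dr [ -0.5 -21.   -2.7] rows>= 2
```

View pics/t2.png

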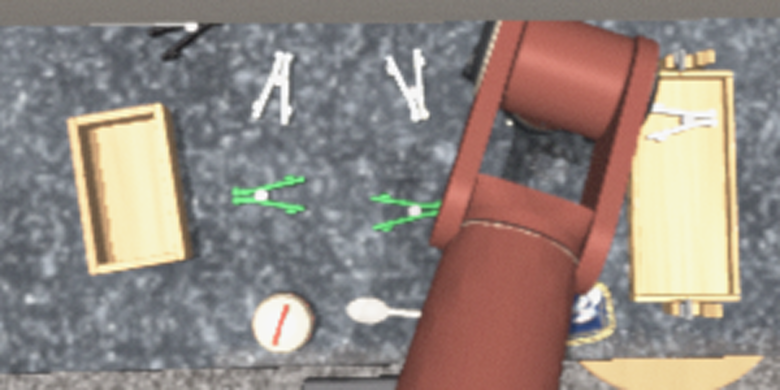

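View pics/s5.png

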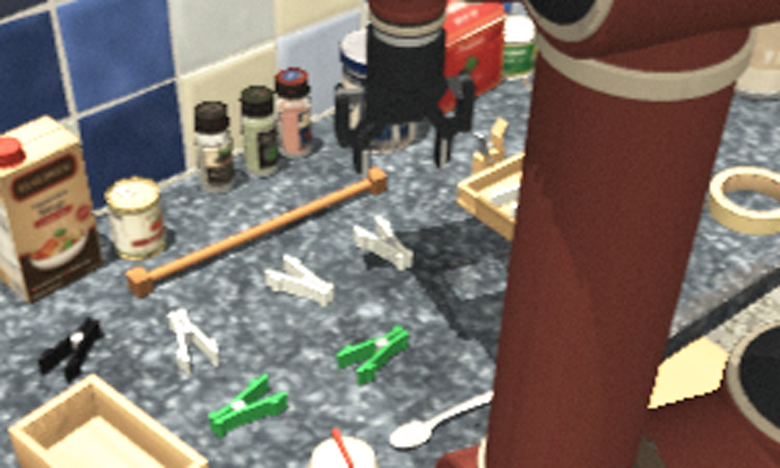

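Call:
{"fn": "servo_tool", "kwargs": {
  "delta_pos": [
    [0,0,0],
    [0,0,0],
    [-0.025,0.02,0],
    [-0.025,0.03,0],
    [0,0.03,0]
  ],
  "dr": [
    [0,-10.5,-1.3],
    [0,-10.5,-1.3],
    [0,0,0],
    [0,0,0],
    [0,0,0]
  ],
  "grip": [0.85,0.85,0.85,0.85,0.85]
}}

```text
t: 8.52
tool_pos: [0.5956, -0.1225, 0.0568]
tool_rot: [-0.153, -2.148, 2.174]
contact_force: [0.3, 0.8, 0.9]
opening: 0.0723
```

Run:
```python
from h import *
s=ctrl.get_image("scene"); crop("scene",s,200,110,350,220,5,"s6")
go(0.59,-0.118,0.018,83)
```

```text
t 8.57 pos [ 0.5919 -0.1215  0.0517] openyaw -97.4 q [-0.32  0.19  1.8  -0.01  1.14  1.38] open 0.0725 F [-2.6 -0.1 -2.6]
  total dpos mm [ 2.5 33.7 -3.6] dr [-0.6 -0.4 -0.3] rows>= 1
```

View pics/s6.png

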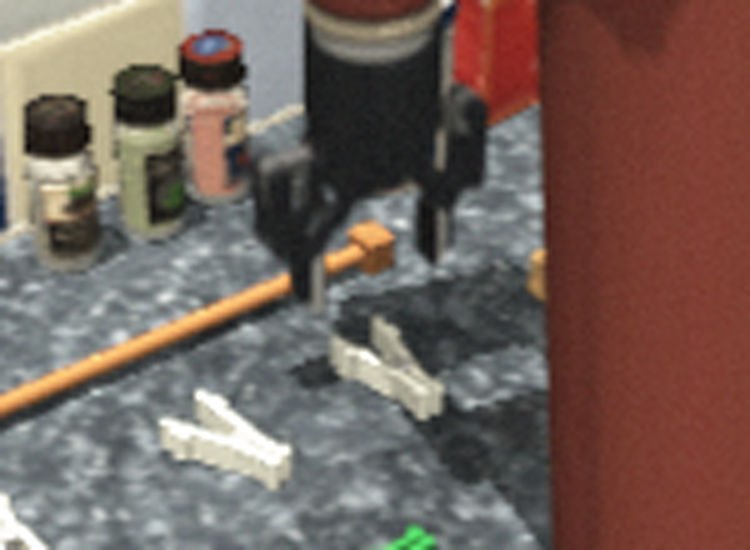

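Call:
{"fn": "servo_tool", "kwargs": {
  "delta_pos": [
    [0.002,0.02,-0.0035],
    [0,0.013,0],
    [0,0,0],
    [0,0,0],
    [0,0,0]
  ],
  "dr": [
    [0,0,0],
    [0,0,0],
    [0,0,0],
    [0,0,0],
    [0,0,0]
  ],
  "grip": [0.85,0.85,0.85,0,0],
  "grip_force": 20
}}

```text
t: 9.2
tool_pos: [0.592, -0.1196, 0.0208]
tool_rot: [-0.156, -2.143, 2.166]
contact_force: [0.4, 0.6, 4.7]
opening: 0.037
```

Call:
{"fn": "servo_tool", "kwargs": {
  "delta_pos": [
    [0,0,0],
    [0,0,0],
    [0,0,0],
    [0,0,0]
  ],
  "dr": [
    [0,0,0],
    [0,0,0],
    [0,0,0],
    [0,0,0]
  ],
  "grip": [0,0,0,0]
}}

```text
t: 9.7
tool_pos: [0.5929, -0.1199, 0.0223]
tool_rot: [-0.159, -2.143, 2.168]
contact_force: [-0.2, -0.4, -0.3]
opening: 0.0259
```

Run:
```python
from h import *
s=ctrl.get_image("scene"); crop("scene",s,200,110,350,220,5,"s7")
go(0.59,-0.118,0.11,83)
```

```text
t 9.75 pos [ 0.5928 -0.1199  0.0223] openyaw -97.8 q [-0.32  0.23  1.81 -0.01  1.08  1.39] open 0.0263 F [ 0.5  0.6 -0.6]
  total dpos mm [  2.1 -87.8  -0.5] dr [-0.6 -0.8 -0.6] rows>= 2
```

View pics/s7.png

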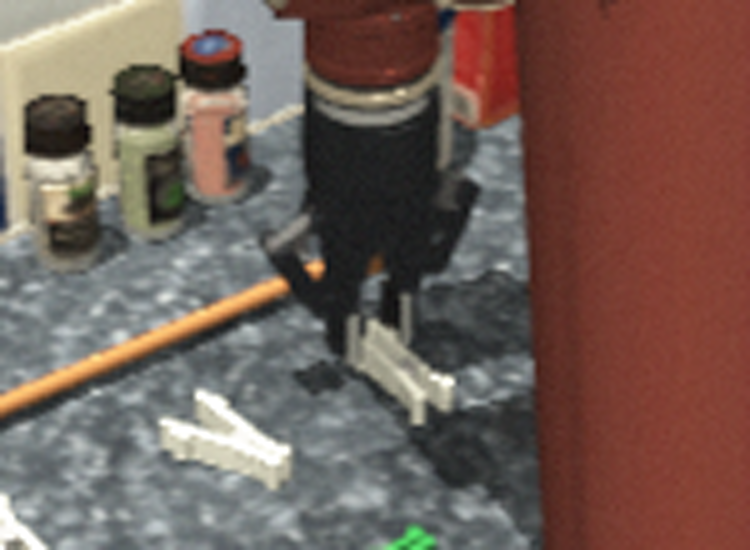

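Opening is 26 mm, so this clip is weak and goes to the box.

Call:
{"fn": "servo_tool", "kwargs": {
  "delta_pos": [
    [0,0,0],
    [0,-0.045,0],
    [0,-0.045,0],
    [0.02,-0.015,-0.045],
    [0.02,-0.01,-0.05]
  ],
  "dr": [
    [0,0,0],
    [0,0,0],
    [0,0,0],
    [0,0,0],
    [0,0,0]
  ],
  "grip": [0,0,0,0,0],
  "grip_force": 40
}}

```text
t: 10.38
tool_pos: [0.5644, -0.0192, 0.1377]
tool_rot: [-0.162, -2.14, 2.162]
contact_force: [1.0, 0.4, -0.4]
opening: 0.0254
```

Call:
{"fn": "servo_tool", "kwargs": {
  "delta_pos": [
    [0.02,0,-0.05],
    [0.02,0,-0.05],
    [0.02,0,-0.05],
    [0.02,0,-0.05],
    [0.02,0,-0.05]
  ],
  "dr": [
    [0,0,0],
    [0,0,0],
    [0,0,0],
    [0,0,0],
    [0,0,0]
  ],
  "grip": [0,0,0,0,0]
}}

```text
t: 11.0
tool_pos: [0.4994, 0.25, 0.1369]
tool_rot: [-0.171, -2.142, 2.163]
contact_force: [0.6, 0.5, 0.4]
opening: 0.0238
```

Run:
```python
from h import *
go(0.485,0.3025,0.12,98.5)
```

```text
t 11.0 pos [0.4994 0.25   0.1369] openyaw -98.3 q [ 0.34 -0.02  1.87 -0.01  1.28  2.06] open 0.0238 F [0.6 0.5 0.4]
  total dpos mm [ 22.   16.1 -50. ] dr [ -0.6 -16.8  -0.7] rows>= 2
```

Call:
{"fn": "servo_tool", "kwargs": {
  "delta_pos": [
    [0.015,0,-0.04],
    [0,0,0],
    [0,0,0]
  ],
  "dr": [
    [0,0,0],
    [0,-8.4,0],
    [0,-8.4,0]
  ],
  "grip": [0,0,0]
}}

```text
t: 11.38
tool_pos: [0.4877, 0.2971, 0.1359]
tool_rot: [-0.163, 2.119, -2.143]
contact_force: [0.5, 0.3, -0.8]
opening: 0.0235
```

Run:
```python
from h import *
s=ctrl.get_image("scene"); crop("scene",s,120,170,270,310,4,"s8")
go(0.485,0.3025,0.068,98.5)
```

```text
t 11.43 pos [0.4877 0.297  0.1358] openyaw -80.4 q [ 0.42  0.01  1.84 -0.01  1.28  1.83] open 0.0235 F [-0.1  0.8 -0.3]
  total dpos mm [ 2.4 67.7 -6.6] dr [-0.7  1.1 -0.6] rows>= 2
```

View pics/s8.png

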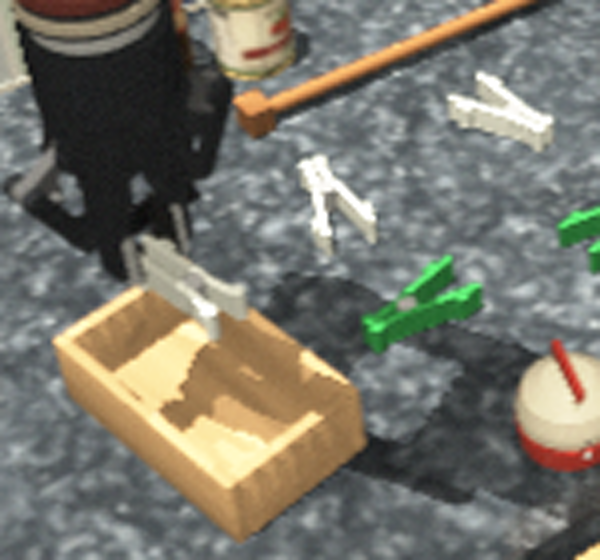

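Call:
{"fn": "servo_tool", "kwargs": {
  "delta_pos": [
    [0.002,0.03,-0.006],
    [0,0.03,0],
    [0,0.01,0],
    [0,0,0]
  ],
  "dr": [
    [0,1,0],
    [0,0,0],
    [0,0,0],
    [0,0,0]
  ],
  "grip": [0,0,0,0]
}}

```text
t: 11.92
tool_pos: [0.4864, 0.3023, 0.0654]
tool_rot: [-0.138, 2.131, -2.152]
contact_force: [0.4, -0.5, 0.1]
opening: 0.0237
```

Call:
{"fn": "servo_tool", "kwargs": {
  "delta_pos": [
    [0,0,0],
    [0,0,0],
    [0,0,0],
    [0,-0.04,0],
    [0,-0.03,0]
  ],
  "dr": [
    [0,0,0],
    [0,0,0],
    [0,0,0],
    [0,0,0],
    [0,0,0]
  ],
  "grip": [0.6,0.6,0.6,0.6,0.85],
  "grip_force": 20
}}

```text
t: 12.55
tool_pos: [0.4858, 0.3027, 0.1383]
tool_rot: [-0.136, 2.132, -2.153]
contact_force: [0.6, -1.1, -0.8]
opening: 0.0679
```

Run:
```python
from h import *
s=ctrl.get_image("scene"); crop("scene",s,120,150,290,310,4,"s9")
t=ctrl.get_image("top"); crop("top",t,80,140,380,290,2.6,"t3")
clips()
go(.551,.144,0.12,78)
```

```text
clip px [226, 155, 19, 32, 217] mid [0.58  0.001] jaw dir deg -160.1 len 0.093 wid 0.033 0.042 handles [0.601 0.008]
clip px [171, 159, 22, 29, 254] mid [0.574 0.143] jaw dir deg 173.5 len 0.077 wid 0.042 0.05 handles [0.596 0.14 ]
clip px [210, 226, 16, 12, 65] mid [0.409 0.055] jaw dir deg 127.2 len 0.043 wid 0.005 0.017 handles [0.422 0.038]
t 12.7 pos [0.4865 0.3031 0.1386] openyaw -82.0 q [ 0.43  0.01  1.84 -0.01  1.28  1.87] open 0.0727 F [-0.3  0.5 -1.1]
  total dpos mm [-41.2  20.9 166.4] dr [-0.4 20.1 -1. ] rows>= 3
```

View pics/s9.png

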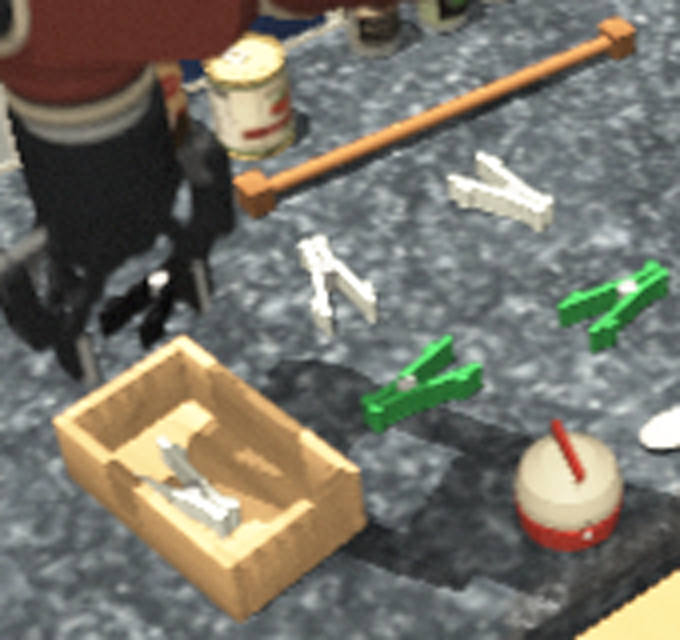

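View pics/t3.png

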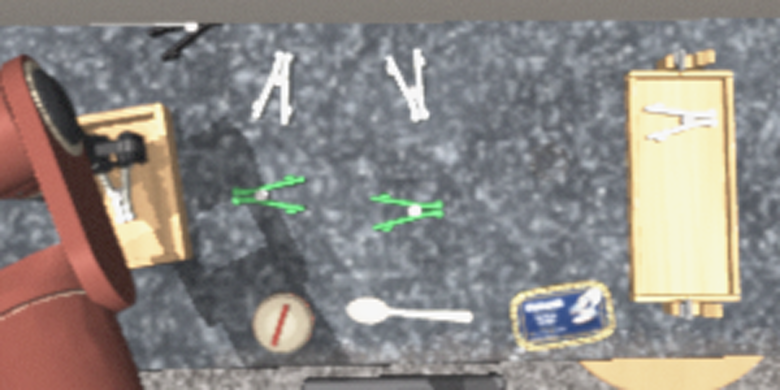

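Call:
{"fn": "servo_tool", "kwargs": {
  "delta_pos": [
    [-0.01,0,0.042],
    [-0.01,0,0.042],
    [-0.01,0,0.042],
    [-0.01,0,0.041],
    [0,0,0]
  ],
  "dr": [
    [0,0,0],
    [0,0,0],
    [0,0,0],
    [0,10,0],
    [0,10,0]
  ],
  "grip": [0.85,0.85,0.85,0.85,0.85]
}}

```text
t: 13.32
tool_pos: [0.5477, 0.1384, 0.1333]
tool_rot: [-0.24, -2.102, 2.12]
contact_force: [0.1, 1.0, 0.2]
opening: 0.0728
```

Run:
```python
from h import *
go(.551,.144,0.06,78)
```

```text
t 13.32 pos [0.5477 0.1384 0.1333] openyaw -102.4 q [ 0.12  0.    1.86 -0.01  1.27  1.91] open 0.0728 F [0.1 1.  0.2]
  total dpos mm [-1.3 73.3 -6.7] dr [-0.4 -0.4 -0.6] rows>= 2
```

Call:
{"fn": "servo_tool", "kwargs": {
  "delta_pos": [
    [-0.002,0.035,-0.006],
    [0,0.035,0],
    [0,0,0]
  ],
  "dr": [
    [0,0,0],
    [0,0,0],
    [0,0,0]
  ],
  "grip": [0.85,0.85,0.85]
}}

```text
t: 13.7
tool_pos: [0.5497, 0.1417, 0.0578]
tool_rot: [-0.238, -2.096, 2.117]
contact_force: [0.1, -0.1, 0.4]
opening: 0.0727
```

Run:
```python
from h import *
s=ctrl.get_image("scene"); crop("scene",s,140,140,290,260,5,"s10")
go(.551,.144,0.02,78)
```

```text
t 13.75 pos [0.551  0.1419 0.0597] openyaw -102.7 q [ 0.13  0.11  1.88 -0.01  1.14  1.92] open 0.0726 F [ 0.6 -0.2 -0.4]
  total dpos mm [ 0.8 39.7 -2.3] dr [-0.5 -0.6 -0.5] rows>= 1
```

View pics/s10.png

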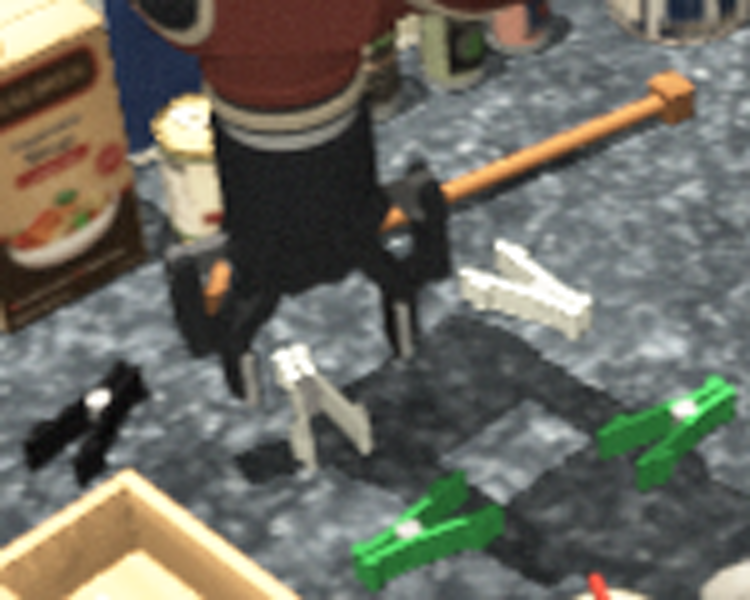

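Call:
{"fn": "servo_tool", "kwargs": {
  "delta_pos": [
    [0,0.022,-0.002],
    [0,0.018,0],
    [0,0,0],
    [0,0,0],
    [0,0,0]
  ],
  "dr": [
    [0,0,0],
    [0,0,0],
    [0,0,0],
    [0,0,0],
    [0,0,0]
  ],
  "grip": [0.85,0.85,0,0,0],
  "grip_force": 20
}}

```text
t: 14.38
tool_pos: [0.5564, 0.1444, 0.025]
tool_rot: [-0.252, -2.106, 2.119]
contact_force: [1.4, 0.0, 0.1]
opening: 0.0258
```

Call:
{"fn": "servo_tool", "kwargs": {
  "delta_pos": [
    [0,0,0],
    [0,0,0],
    [0,0,0],
    [0,0,0]
  ],
  "dr": [
    [0,0,0],
    [0,0,0],
    [0,0,0],
    [0,0,0]
  ],
  "grip": [0,0,0,0]
}}

```text
t: 14.88
tool_pos: [0.5569, 0.1443, 0.0258]
tool_rot: [-0.254, -2.107, 2.12]
contact_force: [0.1, 0.3, -0.8]
opening: 0.0256
```

Run:
```python
from h import *
s=ctrl.get_image("scene"); crop("scene",s,140,140,290,260,5,"s11")
go(.551,.144,0.12,78)
```

```text
t 14.93 pos [0.5568 0.1443 0.0258] openyaw -102.6 q [ 0.13  0.17  1.89 -0.01  1.07  1.93] open 0.026 F [ 0.1 -0.4  0.3]
  total dpos mm [  3.8 -94.3   2. ] dr [-0.2 -0.6 -1.1] rows>= 2
```

View pics/s11.png

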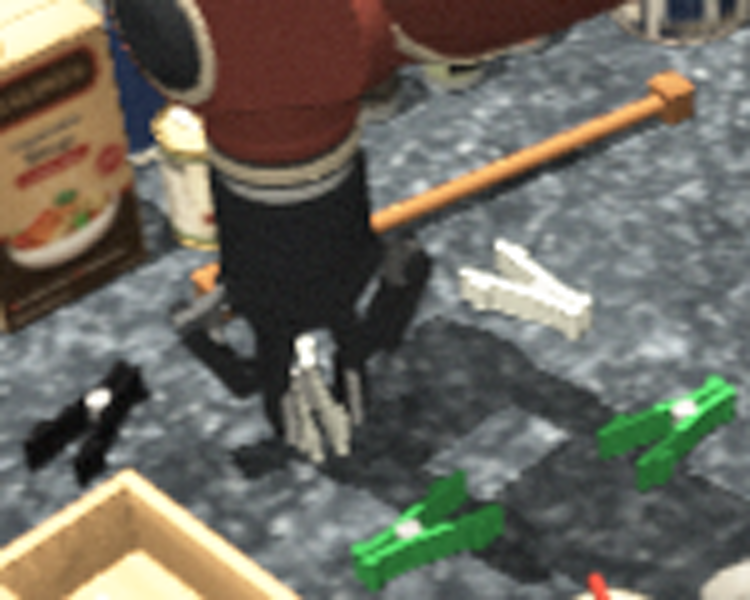

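Opening is 26 mm, so this one is weak too.

Call:
{"fn": "servo_tool", "kwargs": {
  "delta_pos": [
    [0,0,0],
    [0,-0.045,0],
    [0,-0.05,0],
    [0.043,-0.01,-0.032],
    [0.043,0,-0.032]
  ],
  "dr": [
    [0,0,0],
    [0,0,0],
    [0,0,0],
    [0,0,0],
    [0,0,0]
  ],
  "grip": [0,0,0,0,0],
  "grip_force": 40
}}

```text
t: 15.55
tool_pos: [0.4853, 0.2264, 0.1321]
tool_rot: [-0.259, -2.104, 2.115]
contact_force: [0.8, -0.3, -1.4]
opening: 0.0234
```

Call:
{"fn": "servo_tool", "kwargs": {
  "delta_pos": [
    [0.043,0,-0.032],
    [0,0,0],
    [0,0,0]
  ],
  "dr": [
    [0,0,0],
    [0,-10.3,0],
    [0,-10.3,0]
  ],
  "grip": [0,0,0]
}}

```text
t: 15.92
tool_pos: [0.447, 0.2712, 0.132]
tool_rot: [-0.138, 2.129, -2.144]
contact_force: [-0.0, 0.3, -0.3]
opening: 0.0238
```

Run:
```python
from h import *
s=ctrl.get_image("scene"); crop("scene",s,120,170,270,310,4,"s12")
go(0.451,0.267,0.072,98.5)
```

```text
t 15.97 pos [0.447  0.2711 0.1319] openyaw -81.4 q [ 0.41 -0.1   1.96 -0.01  1.27  1.83] open 0.0232 F [ 0.2  0.4 -0.5]
  total dpos mm [-2.3 59.9  4.1] dr [-0.5  0.1 -1. ] rows>= 1
```

View pics/s12.png

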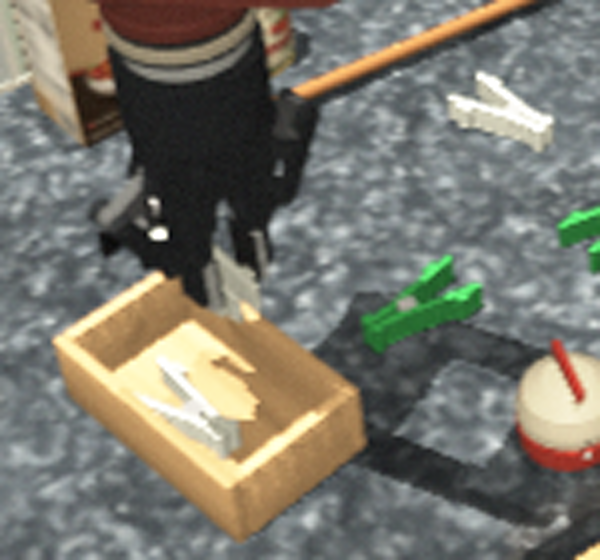

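Call:
{"fn": "servo_tool", "kwargs": {
  "delta_pos": [
    [-0.002,0.03,0.004],
    [0,0.028,0],
    [0,0.003,0],
    [0,0,0]
  ],
  "dr": [
    [0,0,0],
    [0,0,0],
    [0,0,0],
    [0,0,0]
  ],
  "grip": [0,0,0,0]
}}

```text
t: 16.48
tool_pos: [0.452, 0.2673, 0.0713]
tool_rot: [-0.13, 2.131, -2.144]
contact_force: [1.1, -0.6, -0.3]
opening: 0.0234
```

Call:
{"fn": "servo_tool", "kwargs": {
  "delta_pos": [
    [0,0,0],
    [0,0,0],
    [0,0,0],
    [0,-0.04,0],
    [0,-0.03,0]
  ],
  "dr": [
    [0,0,0],
    [0,0,0],
    [0,0,0],
    [0,0,0],
    [0,0,0]
  ],
  "grip": [0.6,0.6,0.6,0.6,0.85],
  "grip_force": 20
}}

```text
t: 17.1
tool_pos: [0.4504, 0.2676, 0.1437]
tool_rot: [-0.129, 2.132, -2.145]
contact_force: [0.6, 1.0, -0.1]
opening: 0.0676
```

Run:
```python
from h import *
s=ctrl.get_image("scene"); crop("scene",s,120,150,290,310,4,"s13")
t=ctrl.get_image("top"); crop("top",t,80,140,380,290,2.6,"t4")
clips()
go(.601,.007,0.12,109)
```

```text
clip px [226, 155, 19, 32, 217] mid [0.58  0.001] jaw dir deg -160.2 len 0.093 wid 0.033 0.042 handles [0.601 0.008]
clip px [245, 195, 11, 8, 60] mid [ 0.502 -0.037] jaw dir deg 67.8 len 0.03 wid 0.001 0.009 handles [ 0.494 -0.057]
clip px [210, 227, 16, 11, 62] mid [0.409 0.055] jaw dir deg 126.2 len 0.044 wid 0.005 0.017 handles [0.422 0.037]
t 17.25 pos [0.4512 0.268  0.144 ] openyaw -81.9 q [ 0.4  -0.12  1.95 -0.01  1.29  1.83] open 0.0725 F [ 0.3 -0.3 -0.8]
  total dpos mm [-110.9   28.5  279.3] dr [ -0.5 -10.9  -1.3] rows>= 5
```

View pics/s13.png

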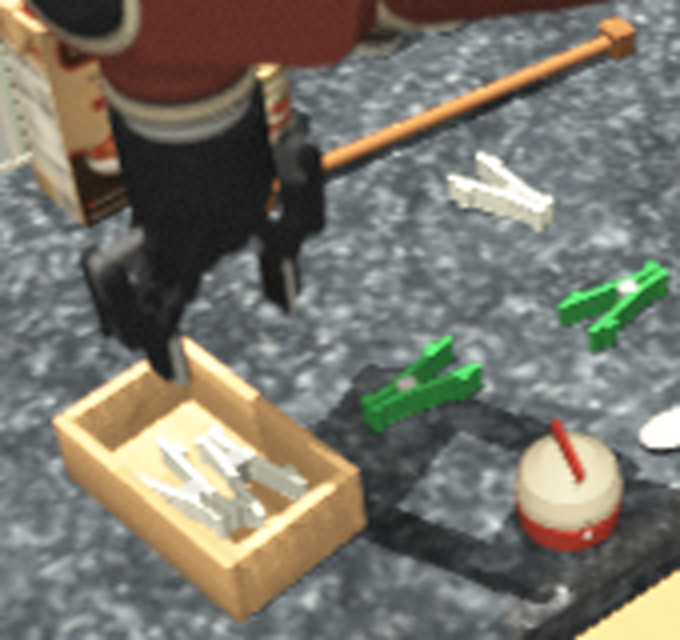

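View pics/t4.png

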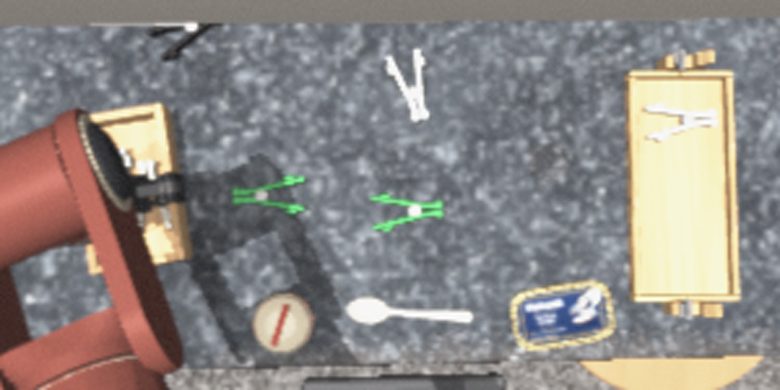

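Run:
```python
from h import *
for w in (back("top",[[235.8,160.8],[241.9,185.4]],.018)[:,:2], np.array([back("scene",[[240.5,189.3],[233,195.5]],.02)[:,:2].mean(0),back("scene",[256,204],.018)[0,:2]])):
    d=w[1]-w[0]; L=np.linalg.norm(d); print(w.round(3).tolist(),L.round(3),np.degrees(np.arctan2(d[1],d[0])).round(1),"H",(w.mean(0)-.022*d/L).round(3))
```

```text
[[0.605, 0.001], [0.537, -0.014]] 0.07 -167.1 H [ 0.593 -0.002]
[[0.602, 0.007], [0.531, -0.006]] 0.072 -169.7 H [0.588 0.004]
```

Call:
{"fn": "servo_tool", "kwargs": {
  "delta_pos": [
    [-0.017,0.0,0.048],
    [-0.017,0.0,0.048],
    [-0.017,0.0,0.048],
    [-0.017,0.0,0.048],
    [-0.017,0.01,0.048]
  ],
  "dr": [
    [0,0,0],
    [0,0,0],
    [0,0,0],
    [0,0,0],
    [0,0,0]
  ],
  "grip": [0.85,0.85,0.85,0.85,0.85]
}}

```text
t: 17.88
tool_pos: [0.5688, 0.0389, 0.1303]
tool_rot: [-0.142, 2.132, -2.142]
contact_force: [0.0, 0.1, 0.2]
opening: 0.0723
```

Call:
{"fn": "servo_tool", "kwargs": {
  "delta_pos": [
    [-0.016,0.01,0.044],
    [0,0.02,0],
    [0,0.02,0]
  ],
  "dr": [
    [0,0,0],
    [0,-4,-1],
    [0,0,0]
  ],
  "grip": [0.85,0.85,0.85]
}}

```text
t: 18.25
tool_pos: [0.5917, -0.0077, 0.0754]
tool_rot: [-0.232, 2.104, -2.117]
contact_force: [-0.4, 0.6, -0.5]
opening: 0.0727
```

Run:
```python
from h import *
s=ctrl.get_image("scene"); crop("scene",s,160,110,310,230,5,"s14")
go(.591,.001,0.02,102)
```

```text
t 18.3 pos [ 0.5894 -0.0073  0.072 ] openyaw -77.7 q [-0.14  0.14  1.82 -0.01  1.19  1.22] open 0.0723 F [-2.8  0.  -1.9]
  total dpos mm [-3.8 52.  -8. ] dr [-0.2  0.3  0.6] rows>= 1
```

View pics/s14.png

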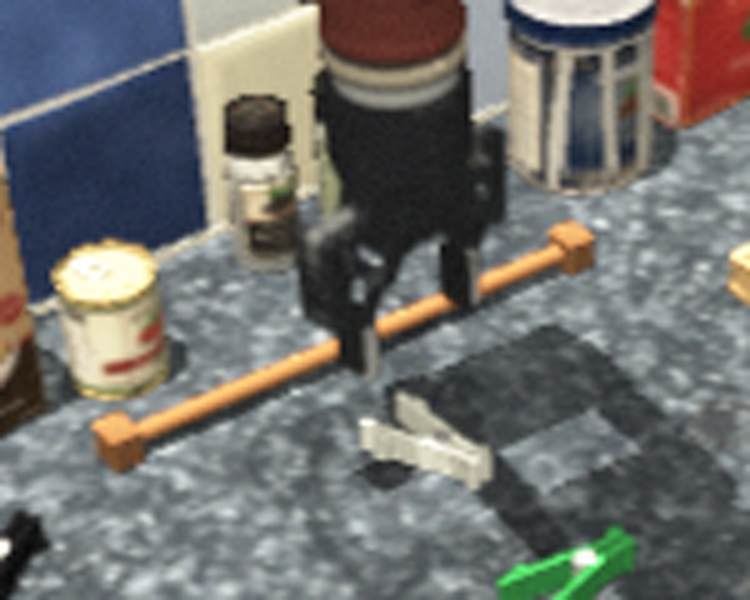

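Call:
{"fn": "servo_tool", "kwargs": {
  "delta_pos": [
    [-0.003,0.025,-0.008],
    [0,0.022,0],
    [0,0.005,0],
    [0,0,0],
    [0,0,0]
  ],
  "dr": [
    [0,0,0],
    [0,0,0],
    [0,0,0],
    [0,0,0],
    [0,0,0]
  ],
  "grip": [0.85,0.85,0.85,0,0],
  "grip_force": 20
}}

```text
t: 18.92
tool_pos: [0.5877, 0.0035, 0.0165]
tool_rot: [-0.241, 2.11, -2.119]
contact_force: [0.2, 0.2, 9.3]
opening: 0.0369
```

Call:
{"fn": "servo_tool", "kwargs": {
  "delta_pos": [
    [0,0,0],
    [0,0,0],
    [0,0,0],
    [0,0,0]
  ],
  "dr": [
    [0,0,0],
    [0,0,0],
    [0,0,0],
    [0,0,0]
  ],
  "grip": [0,0,0,0]
}}

```text
t: 19.42
tool_pos: [0.5891, 0.0033, 0.0187]
tool_rot: [-0.236, 2.108, -2.118]
contact_force: [-0.9, 0.6, -1.4]
opening: 0.036
```

Run:
```python
from h import *
s=ctrl.get_image("scene"); crop("scene",s,160,110,310,230,5,"s15")
go(.591,.001,0.12,102)
```

```text
t 19.48 pos [0.5891 0.0033 0.0187] openyaw -77.8 q [-0.12  0.22  1.84 -0.01  1.09  1.24] open 0.036 F [ 0.4  0.9 -0.8]
  total dpos mm [  -0.3 -101.3    3.1] dr [-0.2  0.2  0.6] rows>= 2
```

View pics/s15.png

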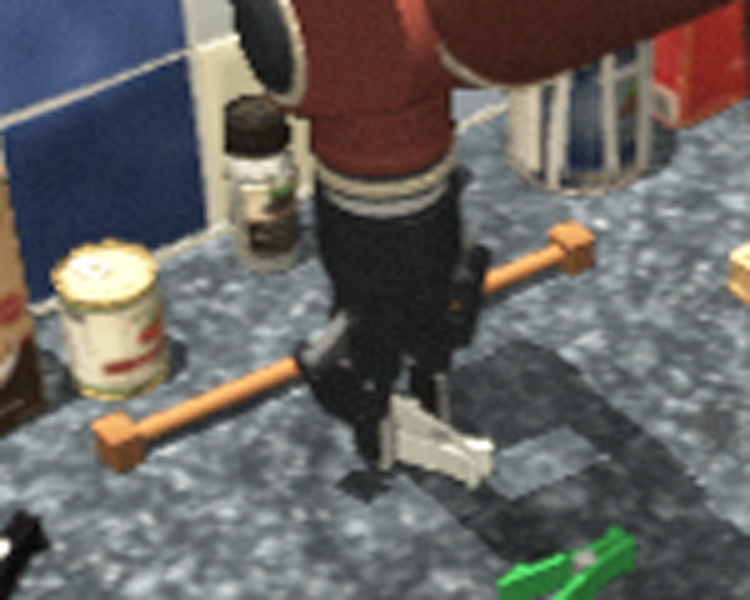

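Opening is 36 mm, so this clip is firm and goes to the rack.

Call:
{"fn": "servo_tool", "kwargs": {
  "delta_pos": [
    [0,0,0],
    [0,-0.045,0],
    [0,-0.05,0],
    [0,0,0],
    [0,0,0]
  ],
  "dr": [
    [0,0,0],
    [0,0,0],
    [0,-9.7,0],
    [0,-9.7,0],
    [0,-9.7,0]
  ],
  "grip": [0,0,0,0,0],
  "grip_force": 35
}}

```text
t: 20.1
tool_pos: [0.5892, 0.0039, 0.1155]
tool_rot: [-0.706, 1.794, -1.797]
contact_force: [-0.5, -0.9, -0.0]
opening: 0.0321
```

Call:
{"fn": "servo_tool", "kwargs": {
  "delta_pos": [
    [0,0,0],
    [0,0,0],
    [0,0,0],
    [0,0,0],
    [0,0,0]
  ],
  "dr": [
    [0,-9.7,0],
    [0,-9.7,0],
    [0,-9.7,0],
    [0,-9.7,0],
    [0,-9.7,0]
  ],
  "grip": [0,0,0,0,0]
}}

```text
t: 20.72
tool_pos: [0.589, 0.004, 0.1157]
tool_rot: [-1.241, 1.184, -1.177]
contact_force: [0.1, -0.4, 0.4]
opening: 0.032
```

Run:
```python
from h import *
go(.41,-.269,0.12,0)
```

```text
t 20.73 pos [0.589  0.004  0.1157] openyaw 2.4 q [-0.12  0.09  1.8  -0.01  1.26 -0.16] open 0.032 F [ 0.1 -0.4  0.4]
  total dpos mm [ 265.3   -0.8 -190.3] dr [0.6 2.4 0.3] rows>= 5
```

Call:
{"fn": "servo_tool", "kwargs": {
  "delta_pos": [
    [0.046,0,-0.03],
    [0.046,0,-0.03],
    [0.046,0,-0.03],
    [0.046,0,-0.03],
    [0.046,0,-0.03]
  ],
  "dr": [
    [0,2,0],
    [0,0,0],
    [0,0,0],
    [0,0,0],
    [0,0,0]
  ],
  "grip": [0,0,0,0,0]
}}

```text
t: 21.35
tool_pos: [0.4405, -0.2319, 0.1189]
tool_rot: [-1.228, 1.202, -1.199]
contact_force: [1.8, -0.7, -1.3]
opening: 0.0324
```

Call:
{"fn": "servo_tool", "kwargs": {
  "delta_pos": [
    [0.04,0,-0.028],
    [0,0,0]
  ],
  "dr": [
    [0,0,0],
    [0,0,0]
  ],
  "grip": [0,0]
}}

```text
t: 21.6
tool_pos: [0.4104, -0.276, 0.1198]
tool_rot: [-1.225, 1.205, -1.204]
contact_force: [0.5, 0.1, -0.9]
opening: 0.0319
```

Run:
```python
from h import *
t=ctrl.get_image("top"); crop("top",t,80,140,400,290,2.4,"t5")
go(.41,-.269,0.028,0)
```

```text
t 21.65 pos [ 0.4111 -0.2749  0.1197] openyaw 0.6 q [-0.73 -0.15  2.02 -0.01  1.27 -0.74] open 0.0323 F [ 1.3 -0.4 -0.1]
  total dpos mm [-6.5 91.7 -0.3] dr [0.5 0.6 0.4] rows>= 2
```

View pics/t5.png

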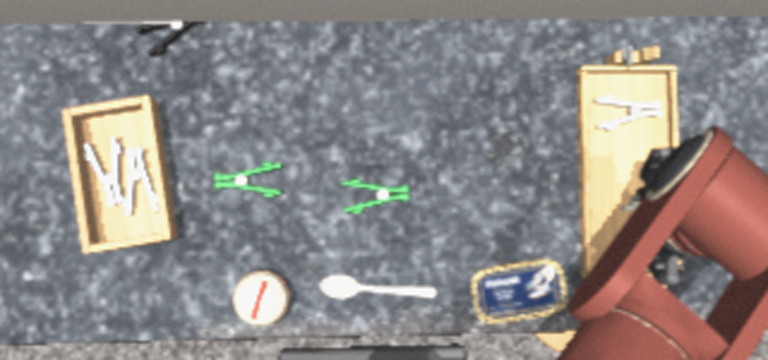

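Call:
{"fn": "servo_tool", "kwargs": {
  "delta_pos": [
    [-0.006,0.025,0],
    [0,0.035,0],
    [0,0.028,0],
    [0,0.004,0],
    [0,0,0]
  ],
  "dr": [
    [0,0,0],
    [0,0,0],
    [0,0,0],
    [0,0,0],
    [0,0,0]
  ],
  "grip": [0,0,0,0,0]
}}

```text
t: 22.28
tool_pos: [0.4145, -0.2657, 0.0269]
tool_rot: [-1.226, 1.196, -1.199]
contact_force: [0.1, -0.3, -0.1]
opening: 0.0321
```

Run:
```python
from h import *
go(.41,-.269,0.028,0)
```

```text
t 22.27 pos [ 0.4145 -0.2657  0.0269] openyaw 1.0 q [-0.72 -0.01  2.08 -0.01  1.08 -0.73] open 0.0321 F [ 0.1 -0.3 -0.1]
  total dpos mm [ 3.2 -1.  -4.5] dr [0.3 1.  0.4] rows>= 1
```

Call:
{"fn": "servo_tool", "kwargs": {
  "delta_pos": [
    [0,0,0],
    [0,0,0],
    [0,-0.03,0],
    [0,-0.06,0],
    [0,-0.06,0]
  ],
  "dr": [
    [0,0,0],
    [0,0,0],
    [0,0,0],
    [0,0,0],
    [0,0,0]
  ],
  "grip": [0.55,0.55,0.55,0.55,0.55],
  "grip_force": 20
}}

```text
t: 22.9
tool_pos: [0.4143, -0.2632, 0.1799]
tool_rot: [-1.226, 1.2, -1.196]
contact_force: [0.8, -1.0, 0.9]
opening: 0.0468
```

Run:
```python
from h import *
s=ctrl.get_image("scene"); crop("scene",s,160,110,360,230,4,"s16")
for d in ctrl.masks_of("scene","rod_mid")[:1]:
    v,u=np.nonzero(d['pixels']); w=back("scene",np.c_[u,v],0.012)[:,:2]; c=w.mean(0);a=np.linalg.svd(w-c,full_matrices=False)[2][0]; s=(w-c)@a
    print("rod",d['score'],c,a,s.min(),s.max(),c+a*(s.max()+s.min())/2)
```

```text
rod 0.68 [ 0.67445718 -0.0150921 ] [0.04936087 0.99878101] -0.18387731000640167 0.1587903501574582 [ 0.67383803 -0.02762029]
```

View pics/s16.png

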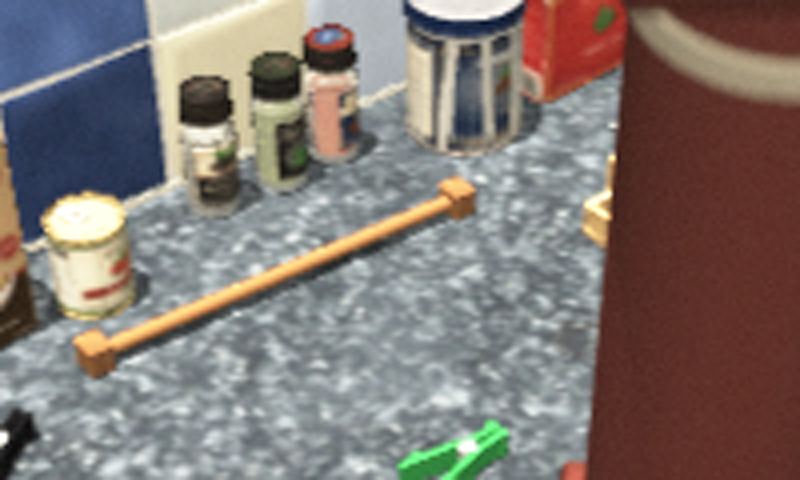

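Run:
```python
from h import *
b=back("scene",[[183.75,198.2],[274.5,159.5]],.012)[:,:2]; d=b[0]-b[1]; print(b.round(4),np.linalg.norm(d),"mid",b.mean(0).round(4),np.degrees(np.arctan2(d[1],d[0])))
e=back("scene",[[160+118/4,110+342/4],[160+435/4,110+206/4]],.012)[:,:2]; print(e)
print("bottle base fronts",back("scene",[[160+215/4,110+213/4],[160+285/4,110+191/4],[160+340/4,110+161/4],[160+465/4,110+155/4],[160+95/4,110+318/4]],0)[:,:2].round(3))
go(.58,-.029,.18,-2.6)
```

```text
[[ 0.6817  0.1298]
 [ 0.6642 -0.1801]] 0.3104267605817864 mid [ 0.673  -0.0252] 86.77487103845341
[[ 0.68159686  0.11131834]
 [ 0.66724377 -0.16007706]]
bottle base fronts [[ 0.78  -0.034]
 [ 0.769 -0.092]
 [ 0.775 -0.15 ]
 [ 0.719 -0.232]
 [ 0.728  0.104]]
t 23.0 pos [ 0.4183 -0.2666  0.1874] openyaw 1.0 q [-0.71 -0.23  1.97 -0.01  1.38 -0.73] open 0.0467 F [ 1.1 -0.9  0.4]
  total dpos mm [-234.7    4.5  165.9] dr [-0.3  3.6  0.9] rows>= 4
```

Call:
{"fn": "servo_tool", "kwargs": {
  "delta_pos": [
    [-0.034,0,0.037],
    [-0.034,0,0.037],
    [-0.034,0,0.037],
    [-0.034,0.01,0.037],
    [-0.034,0.01,0.037]
  ],
  "dr": [
    [0,0,0],
    [0,0,0],
    [0,0,0],
    [0,0,0],
    [0,0,0]
  ],
  "grip": [0.55,0.55,0.55,0.55,0.55]
}}

```text
t: 23.62
tool_pos: [0.6077, -0.094, 0.1731]
tool_rot: [-1.217, 1.177, -1.228]
contact_force: [0.6, -0.6, -0.5]
opening: 0.0473
```

Call:
{"fn": "servo_tool", "kwargs": {
  "delta_pos": [
    [-0.034,0.02,0.037],
    [-0.03,0.02,0.037],
    [0,0,0]
  ],
  "dr": [
    [0,0,0],
    [0,0,0],
    [0,4,1]
  ],
  "grip": [0.55,0.55,0.55]
}}

```text
t: 24.0
tool_pos: [0.6864, -0.0251, 0.1316]
tool_rot: [-1.169, 1.233, -1.266]
contact_force: [-0.5, -0.2, -0.3]
opening: 0.047
```

Run:
```python
from h import *
s=ctrl.get_image("scene"); crop("scene",s,160,90,330,220,4.5,"s17")
go(.673,-.026,.014,-3)
```

```text
t 24.05 pos [ 0.6862 -0.0264  0.1328] openyaw -3.5 q [-0.15  0.27  1.57 -0.    1.28 -0.08] open 0.047 F [-0.5 -0.8  0.3]
  total dpos mm [ -0.2 118.4 -16. ] dr [-1.3 -0.5  0.3] rows>= 2
```

View pics/s17.png

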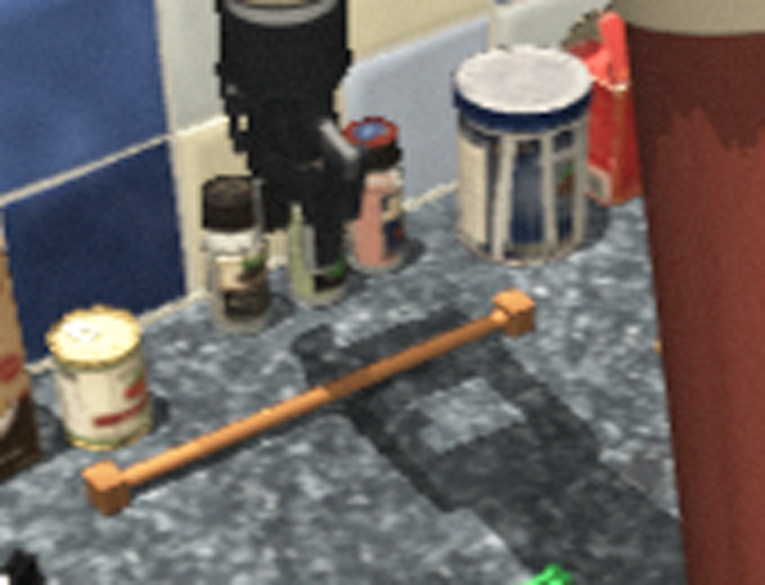

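Call:
{"fn": "servo_tool", "kwargs": {
  "delta_pos": [
    [0,0.03,-0.015],
    [0,0.035,-0.001],
    [0,0.03,0],
    [0,0,0]
  ],
  "dr": [
    [-1,0,0],
    [0,0,0],
    [0,0,0],
    [0,0,0]
  ],
  "grip": [0.5,0.5,0.5,0.5]
}}

```text
t: 24.55
tool_pos: [0.6731, -0.0275, 0.0387]
tool_rot: [-1.177, 1.241, -1.263]
contact_force: [-0.3, 0.3, -0.9]
opening: 0.0425
```

Run:
```python
from h import *
s=ctrl.get_image("scene"); crop("scene",s,160,90,330,220,4.5,"s18")
go(.673,-.026,.018,-3)
```

```text
t 24.6 pos [ 0.6746 -0.0278  0.0409] openyaw -3.4 q [-0.15  0.35  1.63 -0.01  1.14 -0.09] open 0.0428 F [ 0.6 -0.3  0.6]
  total dpos mm [-1.8 22.8 -2.1] dr [-0.9 -0.4  0.4] rows>= 1
```

View pics/s18.png

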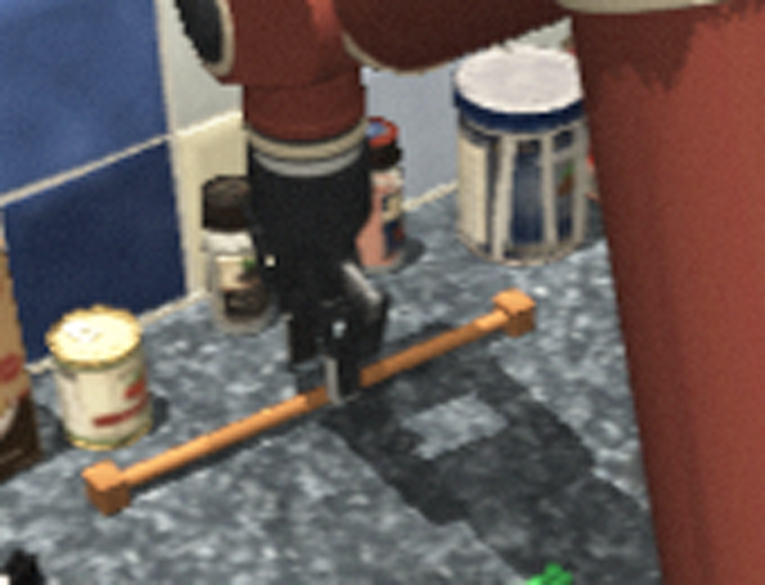

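Call:
{"fn": "servo_tool", "kwargs": {
  "delta_pos": [
    [-0.002,0.012,-0.002],
    [0,0.009,0],
    [0,0,0],
    [0,0,0],
    [0,0,0]
  ],
  "dr": [
    [-1,0,0],
    [0,0,0],
    [0,0,0],
    [0,0,0],
    [0,0,0]
  ],
  "grip": [0.5,0.5,0,0,0],
  "grip_force": 40
}}

```text
t: 25.22
tool_pos: [0.6765, -0.0264, 0.0244]
tool_rot: [-1.182, 1.245, -1.261]
contact_force: [0.4, -0.9, -1.0]
opening: 0.01
```

Call:
{"fn": "servo_tool", "kwargs": {
  "delta_pos": [
    [0,0,0],
    [0,0,0],
    [0,0,0]
  ],
  "dr": [
    [0,0,0],
    [0,0,0],
    [0,0,0]
  ],
  "grip": [0,0,0],
  "grip_force": 80
}}

```text
t: 25.6
tool_pos: [0.6764, -0.0264, 0.0245]
tool_rot: [-1.182, 1.245, -1.261]
contact_force: [0.4, -0.9, -1.3]
opening: 0.008
```

Run:
```python
from h import *
s=ctrl.get_image("scene"); crop("scene",s,160,90,330,220,4.5,"s19")
go(.673,-.026,.12,-3)
```

```text
t 25.65 pos [ 0.6764 -0.0264  0.0244] openyaw -3.4 q [-0.15  0.38  1.62 -0.01  1.13 -0.08] open 0.0079 F [ 0.2  0.1 -0.5]
  total dpos mm [  0.5 -95.6  -2.8] dr [-0.3 -0.4  0.4] rows>= 2
```

View pics/s19.png

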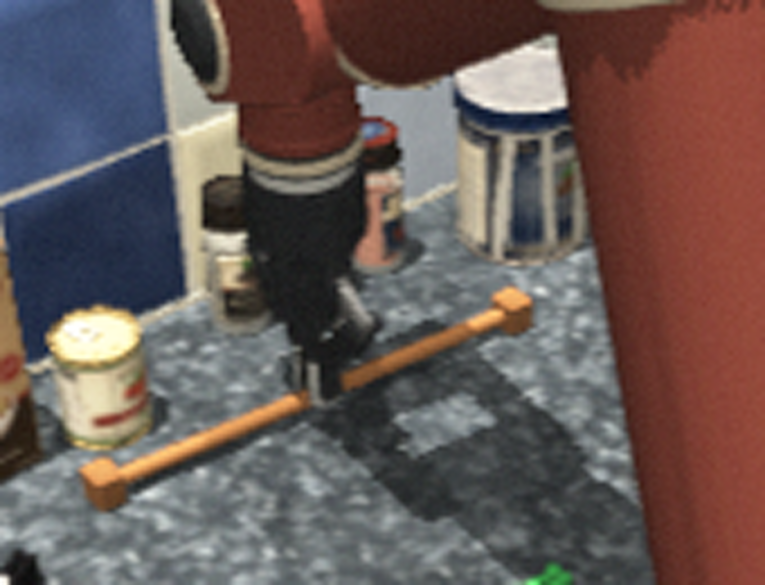

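Call:
{"fn": "servo_tool", "kwargs": {
  "delta_pos": [
    [0,0,0],
    [0,0.006,0],
    [0,0.004,0],
    [0,0.002,0]
  ],
  "dr": [
    [0,0,0],
    [0,0,0],
    [0,0,0],
    [0,0,0]
  ],
  "grip": [0.4,0.4,0.4,0.4],
  "grip_force": 40
}}

```text
t: 26.15
tool_pos: [0.677, -0.0266, 0.0133]
tool_rot: [-1.182, 1.245, -1.261]
contact_force: [-4.4, 1.2, 13.3]
opening: 0.0344
```

Call:
{"fn": "servo_tool", "kwargs": {
  "delta_pos": [
    [0,0.001,0],
    [0,0,0],
    [0,0,0],
    [0,0,0],
    [0,0,0]
  ],
  "dr": [
    [0,0,0],
    [0,0,0],
    [0,0,0],
    [0,0,0],
    [0,0,0]
  ],
  "grip": [0.4,0,0,0,0]
}}

```text
t: 26.78
tool_pos: [0.6772, -0.0266, 0.0146]
tool_rot: [-1.183, 1.246, -1.261]
contact_force: [-0.7, 0.1, 2.7]
opening: 0.0106
```

Run:
```python
from h import *
go(.673,-.026,.12,-3)
```

```text
t 26.77 pos [ 0.6772 -0.0266  0.0146] openyaw -3.4 q [-0.15  0.4   1.62 -0.01  1.12 -0.08] open 0.0106 F [-0.7  0.1  2.7]
  total dpos mm [   0.4 -105.5   -3.7] dr [-0.3 -0.4  0.5] rows>= 2
```

Call:
{"fn": "servo_tool", "kwargs": {
  "delta_pos": [
    [0,0,0],
    [0,-0.04,0],
    [0,-0.05,0],
    [0,-0.05,-0.04],
    [0,0,-0.06]
  ],
  "dr": [
    [0,0,0],
    [0,0,0],
    [0,0,0],
    [0,0,0],
    [0,0,0]
  ],
  "grip": [0,0,0,0,0],
  "grip_force": 70
}}

```text
t: 27.4
tool_pos: [0.5773, -0.02, 0.1544]
tool_rot: [-1.185, 1.248, -1.259]
contact_force: [-0.2, -0.2, -0.6]
opening: 0.0092
```

Run:
```python
from h import *
s=ctrl.get_image("scene"); crop("scene",s,140,60,400,260,3,"s20")
go(.4625,-.29,.15,-93)
```

```text
t 27.45 pos [ 0.5654 -0.018   0.1468] openyaw -3.4 q [-0.16  0.    1.83 -0.01  1.32 -0.1 ] open 0.0094 F [-2.9  1.8 -7.4]
  total dpos mm [277.5   0.  -86.8] dr [ 0.5 89.6  1.1] rows>= 9
```

View pics/s20.png

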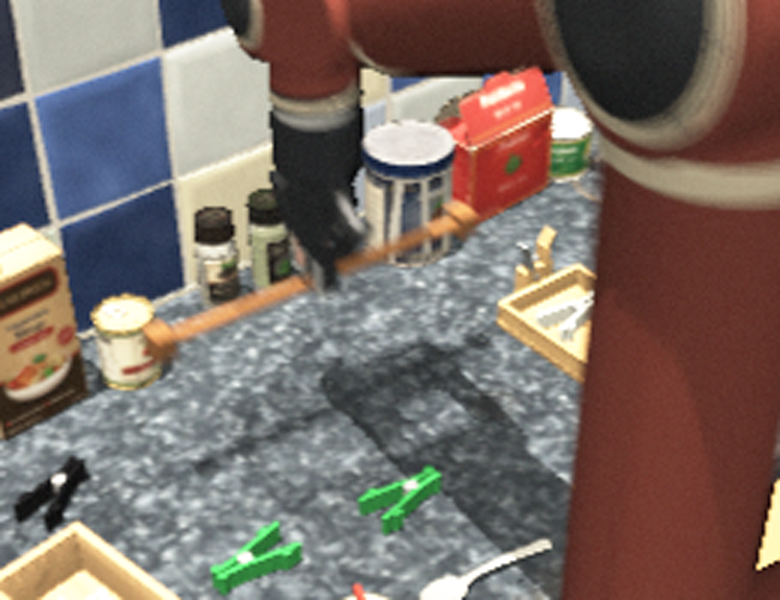

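Call:
{"fn": "servo_tool", "kwargs": {
  "delta_pos": [
    [0,0,-0.05],
    [0,0,-0.03],
    [0,0,0],
    [0,0,0],
    [0,0,0]
  ],
  "dr": [
    [0,0,0],
    [0,0,0],
    [0,10,0],
    [0,10,0],
    [0,10,0]
  ],
  "grip": [0,0,0,0,0]
}}

```text
t: 28.08
tool_pos: [0.4764, -0.012, 0.1393]
tool_rot: [-0.895, 1.655, -1.632]
contact_force: [0.2, -0.5, 0.2]
opening: 0.0091
```

Call:
{"fn": "servo_tool", "kwargs": {
  "delta_pos": [
    [0,0,0],
    [0,0,0],
    [0,0,0],
    [0,0,0],
    [0,0,0]
  ],
  "dr": [
    [0,10,0],
    [0,10,0],
    [0,10,0],
    [0,10,0],
    [0,9,0]
  ],
  "grip": [0,0,0,0,0]
}}

```text
t: 28.7
tool_pos: [0.474, -0.0115, 0.1343]
tool_rot: [-0.137, 2.195, -2.194]
contact_force: [0.2, -0.2, -1.1]
opening: 0.0091
```

Run:
```python
from h import *
go(.4625,-.29,.15,-91)
```

```text
t 28.7 pos [ 0.474  -0.0115  0.1343] openyaw -85.0 q [-0.18 -0.2   2.04 -0.01  1.34  1.31] open 0.0091 F [ 0.2 -0.2 -1.1]
  total dpos mm [ 36.2 -14.9 276.4] dr [0.  6.  2.2] rows>= 5
```

Call:
{"fn": "servo_tool", "kwargs": {
  "delta_pos": [
    [0,-0.005,0],
    [0,-0.005,0.046],
    [0.002,-0.003,0.046],
    [0.002,-0.002,0.046],
    [0.002,0,0.046]
  ],
  "dr": [
    [0,6,2],
    [0,0,0],
    [0,0,0],
    [0,0,0],
    [0,0,0]
  ],
  "grip": [0,0,0,0,0]
}}

```text
t: 29.32
tool_pos: [0.4627, -0.1968, 0.1448]
tool_rot: [-0.009, -2.213, 2.207]
contact_force: [1.1, 0.8, -0.4]
opening: 0.0091
```

Call:
{"fn": "servo_tool", "kwargs": {
  "delta_pos": [
    [0.001,0,0.046],
    [0,0,0.046],
    [0,0,0]
  ],
  "dr": [
    [0,0,0],
    [0,0,0],
    [0,0,0]
  ],
  "grip": [0,0,0]
}}

```text
t: 29.7
tool_pos: [0.4585, -0.2938, 0.1421]
tool_rot: [-0.012, -2.211, 2.202]
contact_force: [0.7, -0.3, -0.4]
opening: 0.0093
```

Run:
```python
from h import *
t=ctrl.get_image("top"); crop("top",t,290,120,410,290,3.5,"t6")
s=ctrl.get_image("scene"); crop("scene",s,280,80,440,240,3.7,"s21")
go(.4625,-.29,.15,-91)
```

```text
t 29.8 pos [ 0.4585 -0.2912  0.1416] openyaw -91.0 q [-0.7  -0.05  1.89 -0.    1.31  0.89] open 0.0095 F [-0.6 -0.3 -1.4]
  total dpos mm [-3.9 -8.4 -1.3] dr [0.3 0.  0.6] rows>= 1
```

View pics/t6.png

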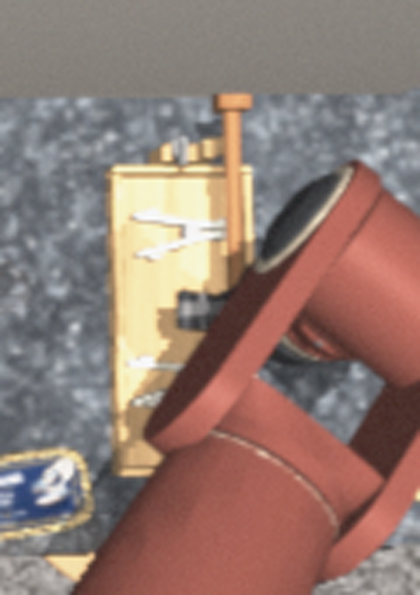

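View pics/s21.png

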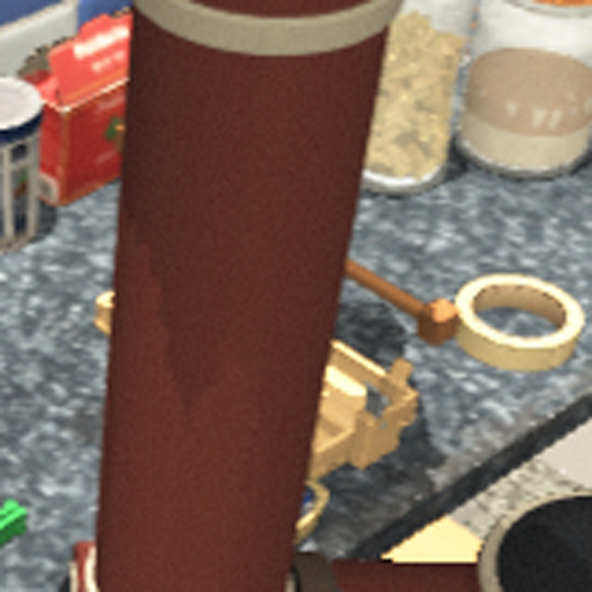

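Run:
```python
from h import *
print("rod far block",back("top",[356.6,148.9],.145),"rod pt",back("top",[357.1,188.6],.142))
print("scene near block",back("scene",[398.1,166.5],.139))
print("fork mids",back("top",[[346.4,162],[349.2,259]],.078).round(4))
print("expected px of fork mids at z .052:", proj("top",[[.59,-.291,.052],[.3345,-.289,.052]]), proj("top",[[.59,-.291,.08],[.3345,-.289,.08]]))
o=ctrl.get_obs(); Rm=R.from_rotvec(o['tool_rot']).as_matrix(); g=o['tool_pos']+.003*Rm[:,1]
for s in(-.155,.155): print(proj("top",g+s*np.array([1,0,0])),proj("scene",g+s*np.array([1,0,0])))
t=ctrl.get_image("top"); crop("top",t,325,145,375,175,14,"f1");
```

```text
rod far block [[ 0.61104704 -0.29790993  0.145     ]] rod pt [[ 0.51192594 -0.29597406  0.142     ]]
scene near block [[ 0.3073002  -0.29128971  0.139     ]]
fork mids [[ 0.5891 -0.2896  0.078 ]
 [ 0.3354 -0.2871  0.078 ]]
expected px of fork mids at z .052: [[344.30005152 163.21777218]
 [347.22787166 258.7418582 ]] [[347.11130876 161.52988951]
 [350.17093564 259.40032923]]
[[358.22328789 273.70542145]] [[399.23299861 167.33570265]]
[[353.15162117 148.45248143]] [[315.10016721 117.99942525]]
```

View pics/f1.png

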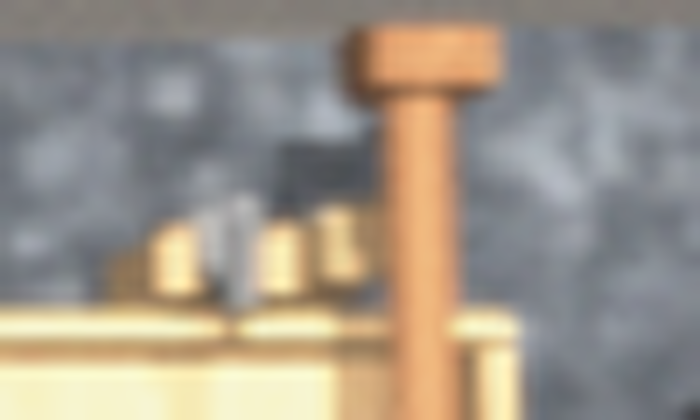

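Run:
```python
import cv2
a=cv2.imread("pics/scene0.png"); b=cv2.imread("pics/s20.png"); 
cv2.imwrite("pics/f2.png",cv2.resize(b[200:330,490:600],None,fx=5,fy=5,interpolation=cv2.INTER_CUBIC))
c=cv2.imread("pics/rack.png"); cv2.imwrite("pics/f3.png",cv2.resize(cv2.vconcat([c[80:160,140:310],c[560:630,140:310]]),None,fx=4,fy=4))
```

```text
(no output)
```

View pics/f2.png

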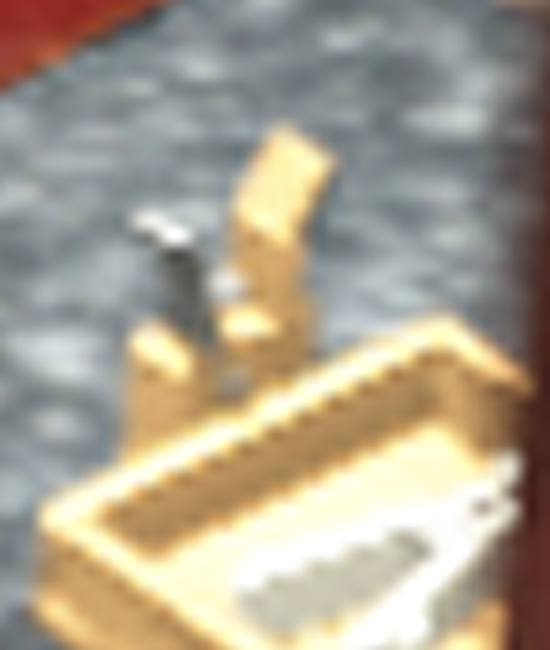

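View pics/f3.png

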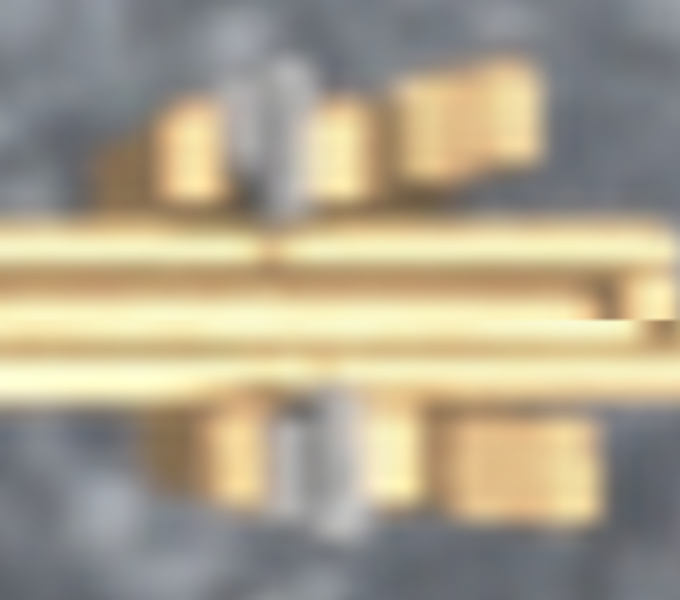

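Call:
{"fn": "servo_tool", "kwargs": {
  "delta_pos": [
    [-0.004,0.02,-0.002],
    [0,0.025,0],
    [0,0.004,0],
    [0,0,0]
  ],
  "dr": [
    [0,0,0.5],
    [0,0,0],
    [0,0,0],
    [0,0,0]
  ],
  "grip": [0,0,0,0],
  "grip_force": 100
}}

```text
t: 30.35
tool_pos: [0.4637, -0.2835, 0.0921]
tool_rot: [-0.011, -2.223, 2.21]
contact_force: [0.1, 0.4, -0.4]
opening: 0.0085
```

Run:
```python
from h import *
t=ctrl.get_image("top"); crop("top",t,300,130,400,290,4,"t7")
s=ctrl.get_image("scene"); crop("scene",s,290,100,440,240,5,"s22")
go(.4625,-.29,.055,-91)
```

```text
t 30.45 pos [ 0.4639 -0.284   0.0926] openyaw -90.6 q [-0.69  0.01  1.93  0.    1.21  0.89] open 0.0082 F [-0.1 -0.2 -0.3]
  total dpos mm [ 1.3 37.6  6.2] dr [ 0.3  0.4 -0. ] rows>= 1
```

View pics/t7.png

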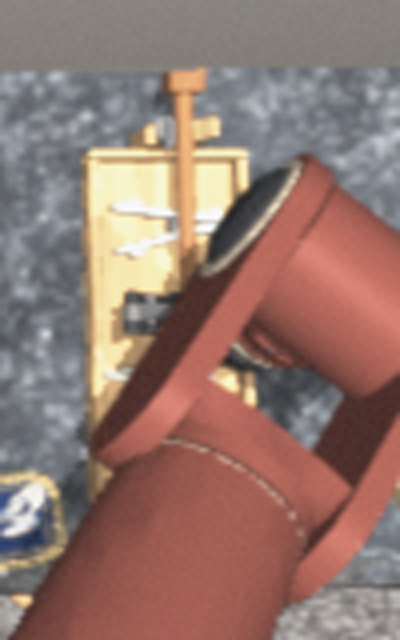

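View pics/s22.png

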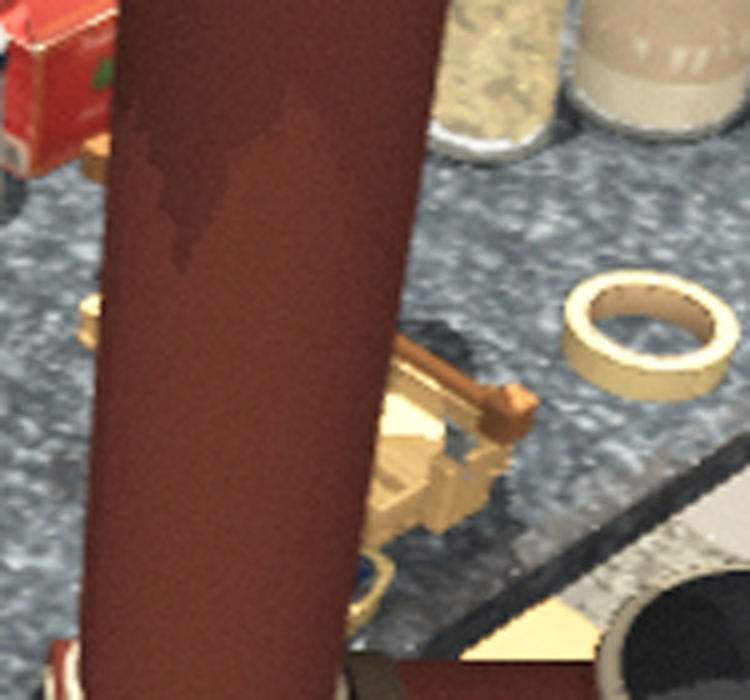

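Call:
{"fn": "servo_tool", "kwargs": {
  "delta_pos": [
    [0.001,0,0.006],
    [0,0,0]
  ],
  "dr": [
    [0,0,0],
    [0,0,0]
  ],
  "grip": [0,0]
}}

```text
t: 30.7
tool_pos: [0.4637, -0.291, 0.0944]
tool_rot: [-0.014, -2.221, 2.214]
contact_force: [0.6, -0.9, -0.4]
opening: 0.0085
```

Run:
```python
from h import *
t=ctrl.get_image("top"); crop("top",t,325,140,375,180,14,"f4")
s=ctrl.get_image("scene"); crop("scene",s,360,160,410,205,14,"f5")
go(.4625,-.29,.055,-91)
o=ctrl.get_obs(); g=o['tool_pos']-[0,0,.0026]
for s in(-.155,.155): d=s*np.array([1,-.012,0]); print(proj("top",g+d).round(1),proj("scene",g+d).round(1))
```

```text
t 30.8 pos [ 0.4636 -0.2907  0.0942] openyaw -90.6 q [-0.7   0.01  1.92  0.    1.21  0.88] open 0.0084 F [-0.5 -0.3 -0.7]
  total dpos mm [ 1.2 39.2 -0.6] dr [ 0.2  0.4 -0.2] rows>= 1
[[351.8 269.9]] [[393.9 181.3]]
[[348.5 150. ]] [[313.3 130.9]]
```

View pics/f4.png

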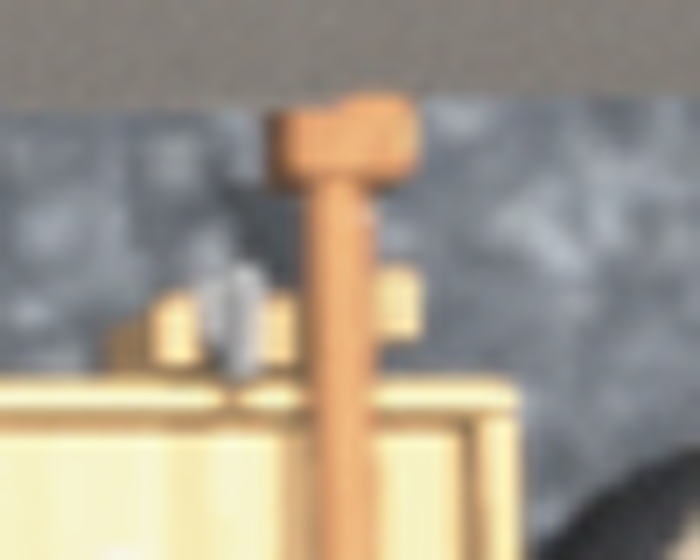

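View pics/f5.png

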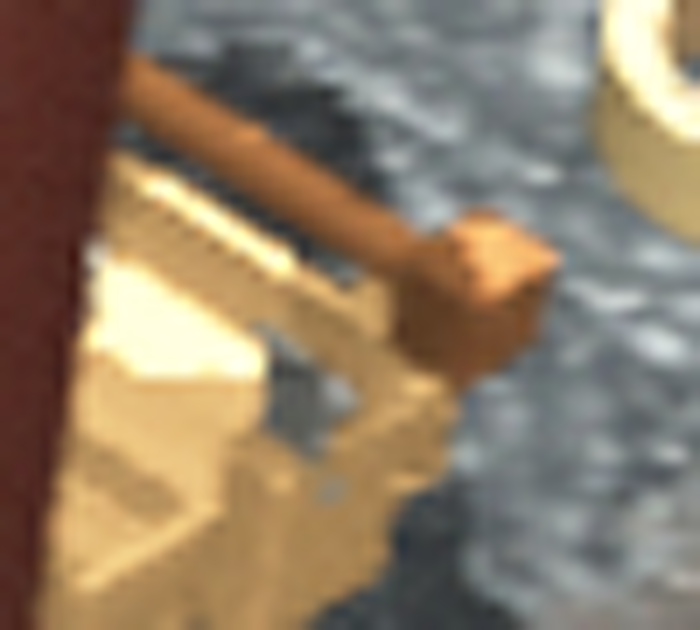

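Call:
{"fn": "servo_tool", "kwargs": {
  "delta_pos": [
    [0.001,0.01,-0.002],
    [0,0.008,0],
    [0,0,0]
  ],
  "dr": [
    [0,-0.6,0],
    [0,0,0],
    [0,0,0]
  ],
  "grip": [0,0,0]
}}

```text
t: 31.18
tool_pos: [0.4621, -0.2882, 0.0744]
tool_rot: [0.001, 2.225, -2.215]
contact_force: [0.6, -0.4, -1.3]
opening: 0.0081
```

Run:
```python
from h import *
t=ctrl.get_image("top"); crop("top",t,325,140,375,180,14,"f6")
s=ctrl.get_image("scene"); crop("scene",s,360,160,410,205,14,"f7")
go(.4625,-.289,.055,-90)
o=ctrl.get_obs(); g=o['tool_pos']-[0,0,.0026]
for s in(-.155,.155): d=s*np.array([1,-.012,0]); print(proj("top",g+d).round(1),proj("scene",g+d).round(1))
```

```text
t 31.27 pos [ 0.4626 -0.2886  0.0753] openyaw -89.9 q [-0.7   0.03  1.93  0.    1.17  0.87] open 0.0083 F [ 0.4 -0.4 -0.3]
  total dpos mm [ 0.2 20.3  0.4] dr [ 0.2  0.1 -0.2] rows>= 1
[[348.9 269.7]] [[392.5 187.5]]
[[345.8 151.7]] [[312.7 136.6]]
```

View pics/f6.png

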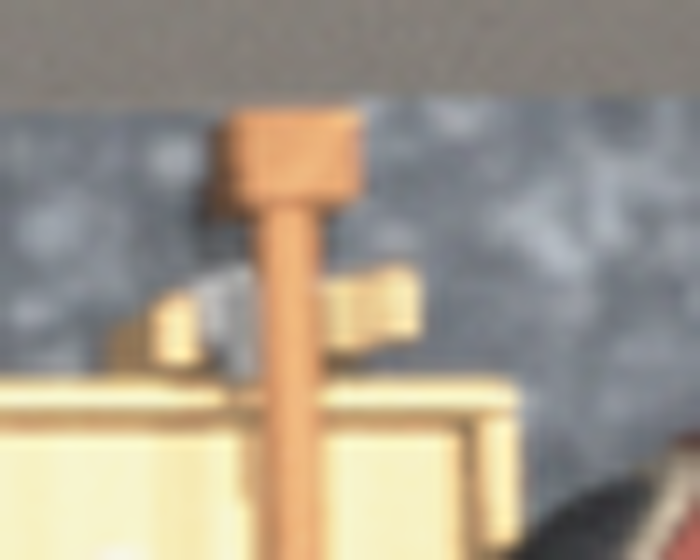

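View pics/f7.png

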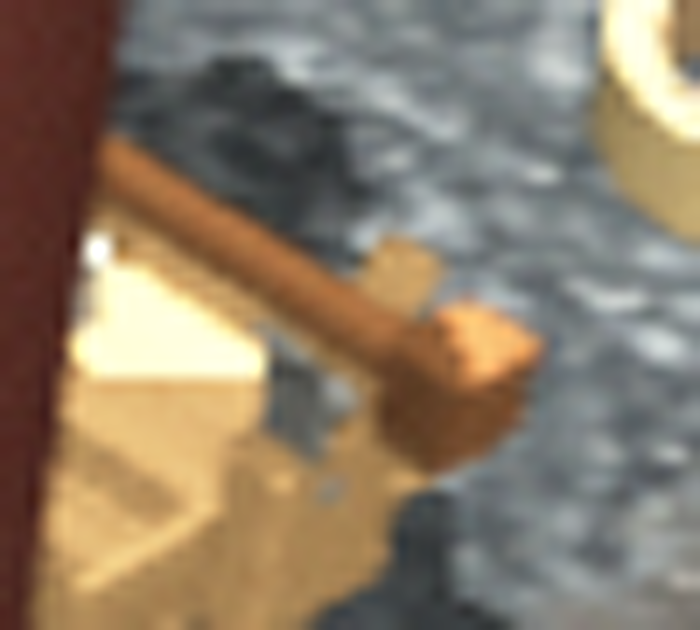

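Call:
{"fn": "servo_tool", "kwargs": {
  "delta_pos": [
    [0,0.005,0],
    [0,0.005,0]
  ],
  "dr": [
    [0,0,0],
    [0,0,0]
  ],
  "grip": [0,0]
}}

```text
t: 31.52
tool_pos: [0.4635, -0.2894, 0.0665]
tool_rot: [0.005, 2.221, -2.217]
contact_force: [-1.2, 1.6, 6.1]
opening: 0.0085
```

Call:
{"fn": "servo_tool", "kwargs": {
  "delta_pos": [
    [0,0.006,0],
    [0,0.004,0]
  ],
  "dr": [
    [0,0,0],
    [0,0,0]
  ],
  "grip": [0,0]
}}

```text
t: 31.78
tool_pos: [0.4644, -0.2894, 0.0576]
tool_rot: [0.007, 2.221, -2.216]
contact_force: [-0.6, 2.0, 2.1]
opening: 0.008
```

Call:
{"fn": "servo_tool", "kwargs": {
  "delta_pos": [
    [0,0.005,0],
    [0,0.003,0]
  ],
  "dr": [
    [0,0,0],
    [0,0,0]
  ],
  "grip": [0,0]
}}

```text
t: 32.02
tool_pos: [0.4646, -0.2895, 0.0543]
tool_rot: [0.003, 2.226, -2.215]
contact_force: [-13.8, 9.4, 28.9]
opening: 0.008
```

Run:
```python
from h import *
t=ctrl.get_image("top"); crop("top",t,325,140,375,180,14,"f8")
s=ctrl.get_image("scene"); crop("scene",s,360,160,410,205,14,"f9")
go(.4625,-.289,.055,-90)
o=ctrl.get_obs(); g=np.array([.4625,-.2895,.052]); print(o['wrist_torque'])
for s in(-.155,.155): d=s*np.array([1,-.012,0]); print(proj("top",g+d).round(1),proj("scene",g+d).round(1))
```

```text
t 32.12 pos [ 0.4646 -0.2894  0.0544] openyaw -90.0 q [-0.7   0.07  1.94  0.01  1.14  0.87] open 0.0081 F [-10.1   8.2  22.7]
  total dpos mm [ 2.1 -0.6 -0.4] dr [ 0.3 -0.  -0.2] rows>= 1
[ 1.32409916  1.77018313 -0.23392982]
[[347.1 269.1]] [[391.4 193.4]]
[[344.  153.2]] [[312.5 142.2]]
```

View pics/f8.png

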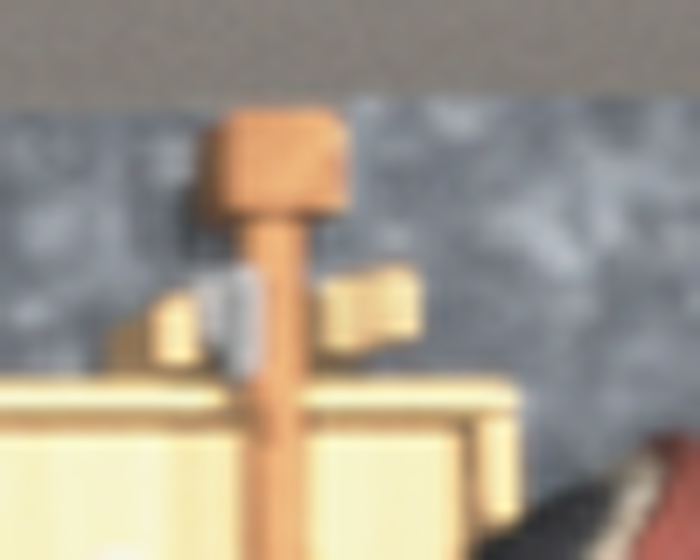

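View pics/f9.png

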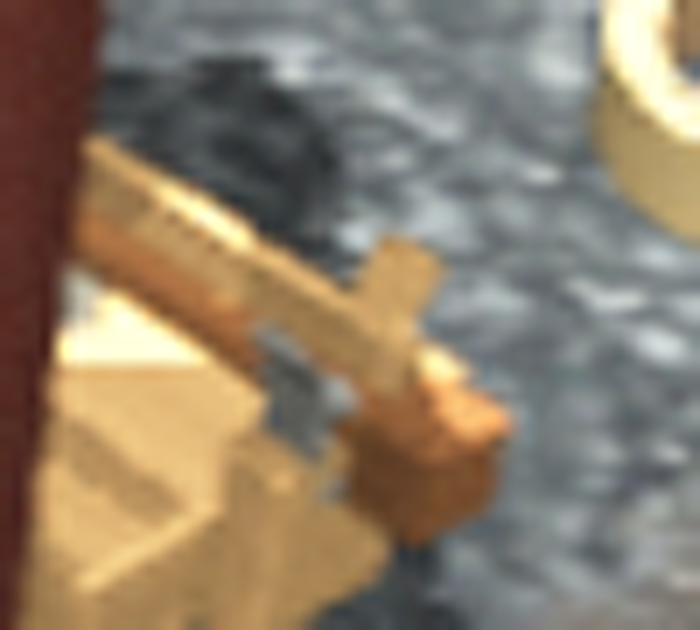

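Call:
{"fn": "servo_tool", "kwargs": {
  "delta_pos": [
    [0,0.002,0],
    [0,0,0],
    [0,0,0],
    [0,0,0],
    [0,-0.03,0]
  ],
  "dr": [
    [0,0,0],
    [0,0,0],
    [0,0,0],
    [0,0,0],
    [0,0,0]
  ],
  "grip": [0,0,0.4,0.4,0.4]
}}

```text
t: 32.75
tool_pos: [0.4624, -0.2882, 0.0809]
tool_rot: [0.004, -2.23, 2.21]
contact_force: [0.7, 0.2, 0.2]
opening: 0.0342
```

Call:
{"fn": "servo_tool", "kwargs": {
  "delta_pos": [
    [0,-0.06,0],
    [0,-0.04,-0.04],
    [0,0,-0.06],
    [0,0,-0.06],
    [0,0,-0.06]
  ],
  "dr": [
    [0,0,0],
    [0,0,0],
    [0,0,0],
    [0,0,0],
    [0,0,0]
  ],
  "grip": [0.4,0.4,0.4,0.4,0.4],
  "grip_force": 20
}}

```text
t: 33.38
tool_pos: [0.465, -0.0682, 0.1879]
tool_rot: [-0.013, -2.226, 2.214]
contact_force: [1.3, 0.2, 0.1]
opening: 0.0343
```

Call:
{"fn": "servo_tool", "kwargs": {
  "delta_pos": [
    [0,0,-0.06],
    [0,0,-0.06],
    [0,0,-0.05]
  ],
  "dr": [
    [0,0,0],
    [0,0,0],
    [0,0,0]
  ],
  "grip": [0.4,0.4,0.4]
}}

```text
t: 33.75
tool_pos: [0.4657, 0.1073, 0.1885]
tool_rot: [0.016, 2.226, -2.216]
contact_force: [0.3, -0.4, 0.7]
opening: 0.0343
```

Run:
```python
from h import *
t=ctrl.get_image("top"); crop("top",t,310,130,390,280,4,"t8")
s=ctrl.get_image("scene"); crop("scene",s,290,100,420,220,6,"s23")
cv2.imwrite("pics/sfull.png",s[:,:,::-1])
go(.4625,-.289,.055,-90)
```

```text
t 33.85 pos [0.4654 0.1092 0.1884] openyaw -90.1 q [ 0.07 -0.27  2.01  0.01  1.4   1.64] open 0.0341 F [ 0.6 -0.7 -0.3]
  total dpos mm [  3.4 131.  399. ] dr [ 0.3 -0.1 -0.4] rows>= 7
```

View pics/t8.png

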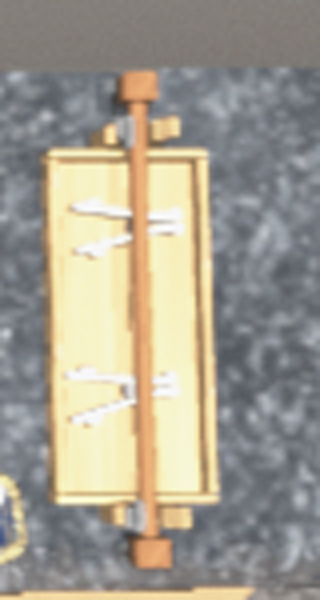

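View pics/s23.png

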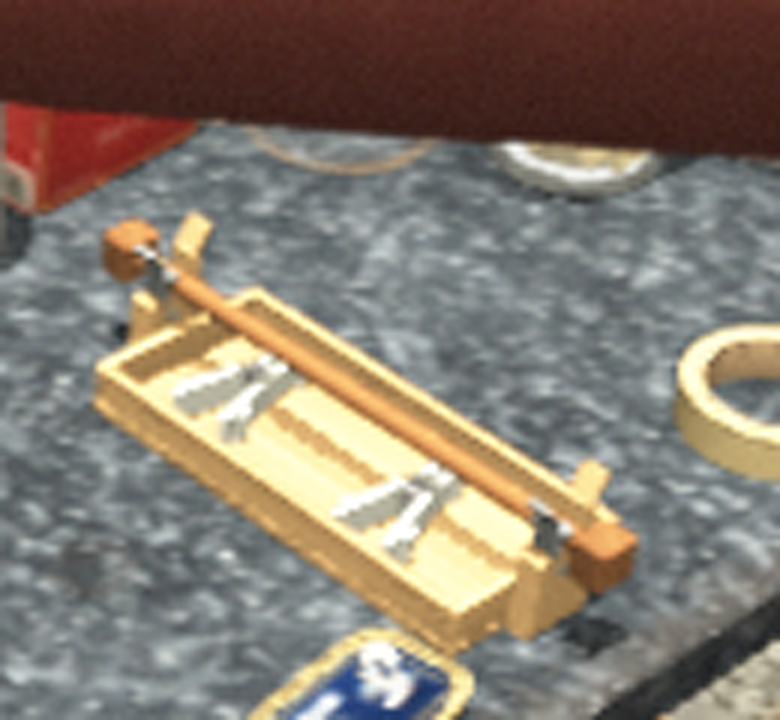

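Run:
```python
from h import *
from scipy.optimize import least_squares
for n,ut,us in (("far",(344.75,151.5),(311.8,141.5)),("near",(348,268.25),(390.3,192.8))):
    r=least_squares(lambda X:np.r_[proj("top",X)[0]-ut,proj("scene",X)[0]-us],[.46,-.29,.05]); print(n,r.x.round(4),r.fun.round(1))
import cv2
s=cv2.imread("pics/sfull.png"); 
cv2.imwrite("pics/e.png",cv2.hconcat([cv2.resize(s[130:170,300:340],None,fx=9,fy=9,interpolation=cv2.INTER_CUBIC),cv2.resize(s[170:210,365:405],None,fx=9,fy=9,interpolation=cv2.INTER_CUBIC)]))
```

```text
far [ 0.6224 -0.2934  0.0513] [-0.1 -0.1  0.1 -0. ]
near [ 0.3106 -0.2892  0.0516] [-0.4 -0.4  0.5 -0.1]
```

View pics/e.png

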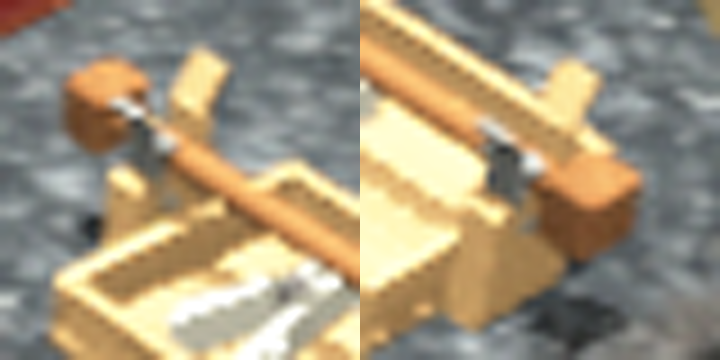

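View pics/sfull.png

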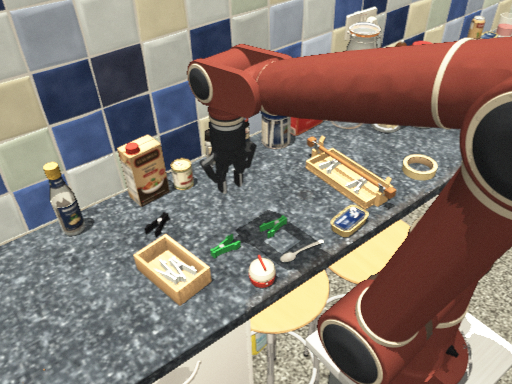

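Run:
```python
import cv2
from h import *
s=cv2.imread("pics/scene0.png"); cv2.imwrite("pics/r.png",cv2.resize(s[30:160,400:512],None,fx=5,fy=5,interpolation=cv2.INTER_CUBIC))
print(back("scene",[[497,122],[460,100]],0.01))
t=ctrl.get_image("top"); cv2.imwrite("pics/tfin.png",t[:,:,::-1])
for c in("top","scene"):
  ctrl.get_image(c)
  for d in ctrl.masks_of(c,"clip_a_mid"): print(c,round(d['score'],2),np.round(d['extent']))
```

```text
[[ 0.35832525 -0.90177109  0.01      ]
 [ 0.52576893 -0.93663302  0.01      ]]
top 0.71 [331. 176. 354. 195.]
top 0.65 [227. 212. 251. 231.]
top 0.15 [318. 158. 366. 261.]
scene 0.7 [209. 236. 242. 259.]
scene 0.55 [258. 214. 288. 235.]
scene 0.5 [321. 159. 340. 175.]
```

View pics/r.png

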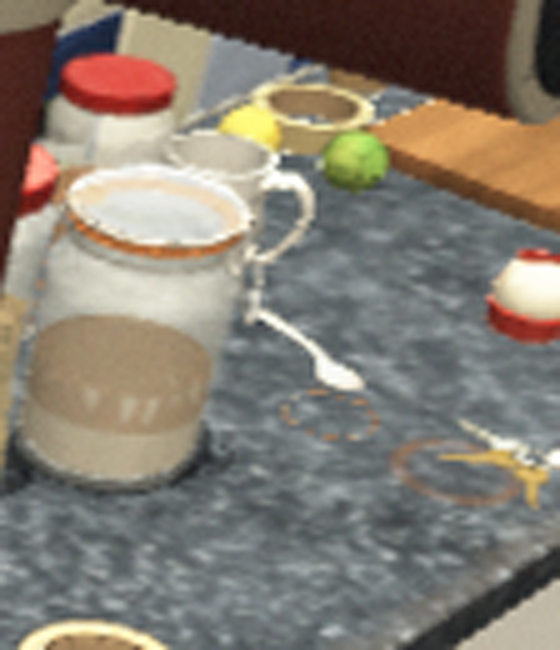

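View pics/tfin.png

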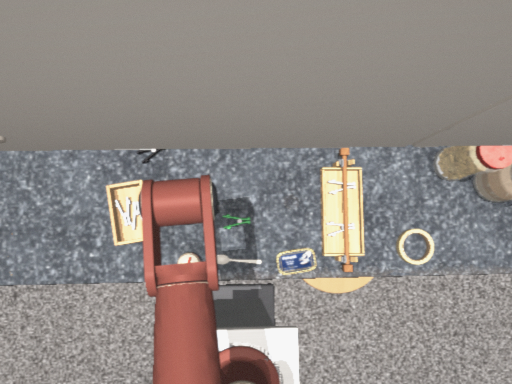

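```bash
python3 -c "
from station import ctrl
print(ctrl.finish_job())"
```

```text
the job is handed in; nothing more can be done
None
```

The job is handed in, at about 34 s on the robot's clock. All four white clips on the worktop are sorted and the keeper rod is pressed home.

- **Sorting:** I squeezed each clip at 20 N. Two closed to about 26 mm, so they are weak and went in the pine box. Two held at about 35–36 mm, so they are firm and went in the rack tray. No other white clips show in either camera view. I left the green and black look-alikes alone.
- **Rod:** I pressed it down last. The force fell as it passed the jaws, then rose to about 29 N on the wrist as it bottomed. I then released it and backed the arm away.
- **Last checks:** Measured from both cameras, the rod's ends are 51.3 and 51.6 mm above the worktop, against the 52 mm target. Both grey jaws are over the rod. The rod sits about 4 mm off centre along its length, within the play the end blocks allow. Both trays hold the right clips, and nothing else on the worktop appears to have moved.
- **Mended on the way:** My first grip on the rod was too high, so I opened the gripper and took it again lower before lifting. No check failed at the end.

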